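Turn over the washed heating block and set it on the hotplate

ROBOT

A 7-joint arm with a two-finger parallel gripper is mounted at the origin on the work surface. World frame = base frame: x ahead of the robot, y to its left, z up, the work surface at z = 0. Lengths are in m, angles in rad, forces in N, time in s.
With the tool pointing down it reaches from about 0.35 to 0.9 m from the base axis. Payload 19.9 kg.
Tool frame: the origin (TCP) lies between the finger pads; the fingertips stand 17 mm ahead of it and the grasp point (between the pads) lies 2 mm behind it; x points along the fingers, y is the direction in which the jaws open and shut, and the axes are right-handed (so a half turn about x gives the same grasp; the last joint's range is limited). The gripper opens to 85 mm and grips with 20 to 120 N. Pads are 22 mm wide; open, the fingers measure 114 mm over their backs; the gripper's body (76 mm by 85 mm) begins 54 mm behind the grasp point. The pads swing forward as they close: fully open they stand 13 mm farther back than shut.
Start: joints at [-1.296, 0.417, -0.01, 1.614, 0.005, 1.111, -0.053], TCP at [0.194, 0.594, 0.248] pointing down, gripper open.
Joint ranges: [-2.81, 2.81], [-0.39, 2.02], [-1.27, 1.25], [0.06, 2.57], [-1.19, 4.33], [0.19, 2], [-2.82, 2.82]. Speed limits (rad/s): [1.89, 1.89, 2.39, 2.39, 3.01, 3.01, 3.01].

INTERFACE

Orientations are given as a rotation vector (axis times angle).
In Python, from station import env, capture, get_calibration gives the robot as it stands.
- The arm moves only by the tool move_arm, never from a script. Its argument "plan" is a list of rows, each an object with "translation": the shift along the tool's x, y, z in m, a list of three; "turn": the turn about the tool's x in degrees; "jaw": the closure, from -1 (fully open) to 1 (shut). In form: [{"translation": [x, y, z], "turn": turn, "jaw": jaw}, ...]. A call has 1 to 8 rows; each row is the pose to reach, as a shift and turn from the pose commanded when the call began, along the tool's axes at that moment; what a row does not reach only later rows make up. A row lasts 1/8 s, in which the tool goes at most 62.5 mm and 10.7 degrees, less where a joint would pass 70% of its speed; a pose out of reach is approached as far as the arm can. A call with a gripper value outside its range is refused whole. The fingers move at their own pace and stop on an object; "grip_force" is the grip in N (left out, the last holds). Time passes only in rows, so rows that repeat a pose let the fingers close. It gives the time, the measured TCP pose, the force and the opening at its end, in the units of the state.
- env.state(): the state, without advancing time (a new reading comes with each control period).
- capture(name): name is "side" or "top" or "wrist"; returns the picture (384x512x3 uint8, red, green, blue); there is no depth.
- get_calibration(name): a dict with "fov_y" (degrees; the focal length in pixels is half the picture's height over the tangent of half this angle, whatever the lens; pixels are square), "cx", "cy" (the principal point, pixels), "R" (3x3) and "t" (3): a world point X has camera coordinates R X + t. Camera axes: x right, y down, z forward; pixel columns grow to the right and rows downward; lengths in m; the calibration is good to about 2 mm. The wrist camera is an equidistant fisheye: a pixel r from the principal point sees the ray r / f radians off the axis. A picture is of the moment at which its call begins: read the wrist's pose just before it. get_calibration takes no time and is no camera call; for the wrist camera it gives the pose at the moment of the call.
- env.close_job(): hands the job in, once; it reports no verdict.
The state is a dict: "clock": time; "q": joint angles; "dq": joint speeds; "effort": joint torques, N m; "ee_pos": TCP position; "ee_rot": TCP orientation; "force": force on the tool from outside, world axes, zero at the start; "torque": the same for the moment, N m; "grip_width": finger opening in m.
Only numpy, scipy, OpenCV 4.12 (cv2) and the standard library are available. Lean on these libraries where they do the work, as an engineer would, in place of code of your own. Each camera call takes 0.05 s, during which the arm holds its last target.

TASK

Two aluminium heating blocks were washed and left on the draining mat: the twelve-well one lies wells up, and the four-well one lies upside down, wells underneath. Turn the upside-down block over and set it gently on the ceramic top plate of the hotplate, wells up, in the middle of the plate and square to it. Do not knock the temperature probe that hangs over the plate or its stand, and leave the other block, the petri dishes and the beaker where they are.

Things in the scene. Friction and masses are not known exactly. Their poses are not given: they have to be found in the camera images.
- block_center (a point): exact centre of the four-well aluminium block to turn over: 90 long (x) x 64 wide (y, grip across this) x 50 mm high (z), 0.45 to 0.75 kg. Its z axis points out of the well face: straight down at the start (upside down, flat on the mat, whose surface is 4 mm above the bench), up at the end. Four wells 24 mm wide, 38 deep; underside plain and flat. It stands steadily on any face
- spare_center (a point): the other heating block, twelve small wells in its top face, same outside size 90 x 64 x 50 mm, lying wells up on the same mat; to be left alone. The point is its centre, x along its length, z up out of the wells
- plate_center (a point): centre of the top surface of the hotplate's square white ceramic plate, 180 x 180 mm, 110 mm above the bench. z up, x level to the back of the hotplate (away from the robot), y to its left. The 200 mm wide housing reaches from local x -0.21 (control panel with two knobs, facing the robot) to +0.12, all lower than the plate; fixed and cold
- probe_tip (a point): lower tip of the temperature probe, a 5 mm steel rod hanging upright 100 mm above the plate, 10 mm behind the plate's centre: 50 mm over a block on the plate, too low for a gripper's body to come in upright, so tilt it. From 95 mm above the tip it is a 14 mm black handle, held by a clamp whose arm runs level, 115 mm above the tip, back to the stand's rod
- probe: the probe with its clamp and 12 mm support rod, one fixed piece; the rod stands behind the plate at plate-local x +0.107, y +0.070, its top 340 mm above the plate. Origin as hotplate. Fragile: not to be knocked
- hotplate: the hotplate stirrer, white housing with ceramic plate, fixed; origin at its underside 110 mm below and 45 mm in front of plate_center, same axes
- dishes: a stack of three closed petri dishes, 91 mm across and 44 mm high, behind the mat; origin at the centre of its underside; to be left alone
- beaker: a glass beaker 100 mm across and 115 mm high with capped tubes in it, at the back of the bench; origin at the centre of its underside; to be left alone
- block: the same block; origin at the centre of its plain underside (which is on top at the start), axes as block_center. A dark 6 mm probe hole in its -x end lies 6 mm from the well face and shows which way up it is
Not all that is in view belongs to the job. What is shaped like the block but blue or red is not meant.

How it is judged:
By the outcome, as a careful person would: the job done as asked, in the order asked, and still so for the second after the job is handed in, with the robot touching nothing.
It also fails if it takes over 58 s, if anything falls off the work surface, if the arm or the gripper's body presses on something with over 40 N, if the wrist force passes 120 N, or if a joint passes its speed limit or range.

## Working session

There is one attempt and no reset: what is moved stays moved. The work goes in short steps, Python scripts to look and compute and a tool call to move; the robot and the scene stay as the last step left them, time stands still between calls to the robot, and variables do not carry over. Pictures are saved under pics/ and viewed, and the job is handed in when it is done.

Besides the shell and the picture viewer there is one more tool, called after "Emit:" as a command line: name --argument value ..., lists and objects as JSON in quotes. move_arm: Moves the arm, as the interface text tells. Its arguments: {"type":"object","properties":{"plan":{"type":"array","items":{"type":"object","properties":{"translation":{"type":"array","items":{"type":"number"}},"turn":{"type":"number"},"jaw":{"type":"number"}}}},"grip_force":{"type":"number"}},"required":["plan"]}

```bash
ls; mkdir -p pics
python3 - <<'E'
from station import env, capture, get_calibration
import cv2
s=env.state(); print(s)
for n in ["side","top","wrist"]:
    c=get_calibration(n); print(n,c)
    im=capture(n); cv2.imwrite(f"pics/{n}0.png",im[:,:,::-1])
E
```

```text
pics
{'clock': 0.0, 'q': array([-1.2965307 ,  0.4179509 , -0.01034095,  1.6141922 ,  0.00472702,
        1.11070005, -0.05299168]), 'dq': array([-0.0009802 ,  0.00110829, -0.00082079,  0.00050172, -0.0004539 ,
       -0.00029298,  0.00136186]), 'effort': array([-4.47196335e-04, -8.64458370e+01,  6.78945556e-01, -4.34919727e+01,
        1.92081736e-02,  7.19899224e-03,  1.00928326e-04]), 'ee_pos': array([0.19398046, 0.59378165, 0.24766691]), 'ee_rot': array([ 0.24680492,  1.55665151, -0.24873302]), 'force': array([-0.12335432,  0.07242415,  0.04855423]), 'torque': array([ 0.02031976,  0.03425685, -0.00879789]), 'grip_width': 0.08522291539786862}
side {'fov_y': 52.406308900193764, 'cx': 251.06643881844914, 'cy': 194.07082828732666, 'R': array([[ 0.97427748, -0.224266  , -0.02209427],
       [-0.17473586, -0.6898945 , -0.70250478],
       [ 0.14230522,  0.68829524, -0.71133598]]), 't': array([-0.5181948 ,  0.16192168,  1.40487823])}
top {'fov_y': 51.07699691313484, 'cx': 255.34653053678574, 'cy': 188.0486038227251, 'R': array([[ 0.0207559 , -0.99973467,  0.00998896],
       [-0.98841653, -0.02202126, -0.15015937],
       [ 0.15033949, -0.00675656, -0.98861134]]), 't': array([-0.09032337,  0.52985536,  1.46324269])}
wrist {'fov_y': 65.70646984690485, 'cx': 253.53695618075795, 'cy': 191.94931642263722, 'R': array([[ 0.31067055,  0.9505167 , -0.00134293],
       [ 0.90668205, -0.29591876,  0.30059899],
       [ 0.28532696, -0.09460486, -0.95374968]]), 't': array([-0.62599349, -0.03892225,  0.38091048])}
```

View pics/side0.png

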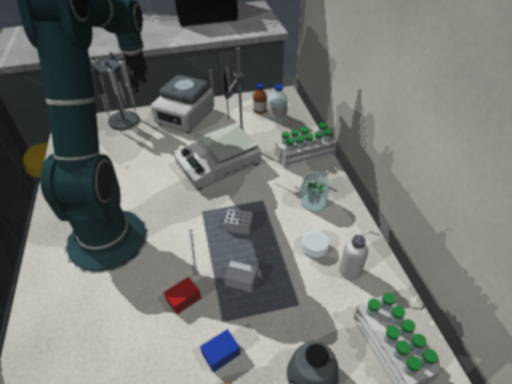

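View pics/top0.png

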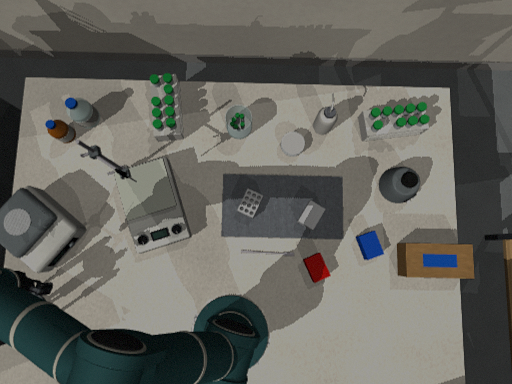

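View pics/wrist0.png

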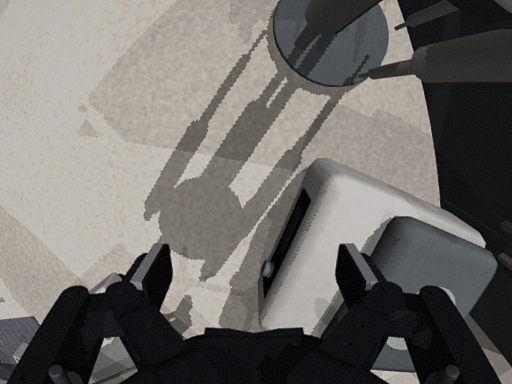

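```bash
cat > h.py <<'E'
import numpy as np, cv2
from scipy.spatial.transform import Rotation as Rn
from station import env, capture, get_calibration
def K(c,h=384):
    f=h/2/np.tan(np.radians(c['fov_y'])/2); return f
def proj(c,X,fish=False):
    X=np.atleast_2d(X); p=X@np.array(c['R']).T+c['t']; f=K(c)
    if fish:
        r=np.hypot(p[:,0],p[:,1]); th=np.arctan2(r,p[:,2]); s=f*th/np.maximum(r,1e-9)
    else: s=f/p[:,2]
    return np.c_[c['cx']+s*p[:,0],c['cy']+s*p[:,1]]
def unproj(c,uv,z,fish=False):
    uv=np.atleast_2d(np.array(uv,float)); f=K(c); d=(uv-[c['cx'],c['cy']])/f
    if fish:
        r=np.hypot(d[:,0],d[:,1]); k=np.sin(r)/np.maximum(r,1e-9); v=np.c_[d*k[:,None],np.cos(r)]
    else: v=np.c_[d,np.ones(len(d))]
    R=np.array(c['R']); w=v@R; o=-R.T@c['t']
    s=(z-o[2])/w[:,2]; return o+w*s[:,None]
def box(pos,yaw,L=.09,W=.064,H=.05):
    "corners, pos=center"
    s=np.array([[a,b,d] for d in(-.5,.5) for a,b in((-.5,-.5),(.5,-.5),(.5,.5),(-.5,.5))])*[L,W,H]
    return s@Rn.from_euler('z',yaw).as_matrix().T+pos
E
python3 - <<'E'
from h import *
s=env.state(); print(Rn.from_rotvec(s['ee_rot']).as_matrix().round(4))
t=cv2.imread('pics/top0.png'); c=t[160:300,210:400]; cv2.imwrite('pics/c1.png',cv2.resize(c,None,fx=4,fy=4,interpolation=cv2.INTER_CUBIC))
t=cv2.imread('pics/side0.png'); c=t[190:330,150:310]; cv2.imwrite('pics/c2.png',cv2.resize(c,None,fx=4,fy=4,interpolation=cv2.INTER_CUBIC))
t=cv2.imread('pics/top0.png'); c=t[120:260,60:220]; cv2.imwrite('pics/c3.png',cv2.resize(c,None,fx=4,fy=4,interpolation=cv2.INTER_CUBIC))
E
```

```text
[[-2.000e-04  3.106e-01  9.505e-01]
 [-9.000e-04  9.505e-01 -3.106e-01]
 [-1.000e+00 -1.000e-03  1.000e-04]]
```

View pics/c1.png

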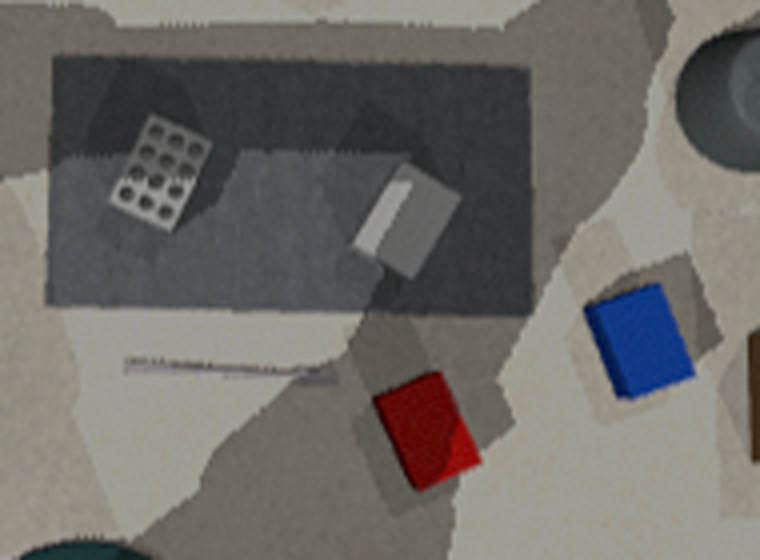

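View pics/c2.png

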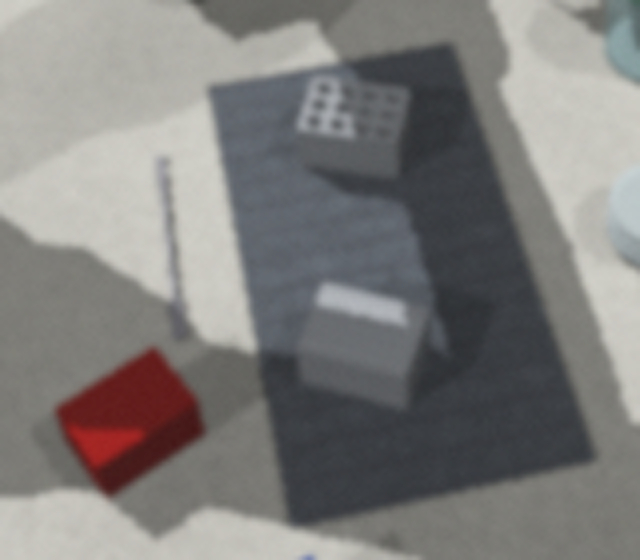

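View pics/c3.png

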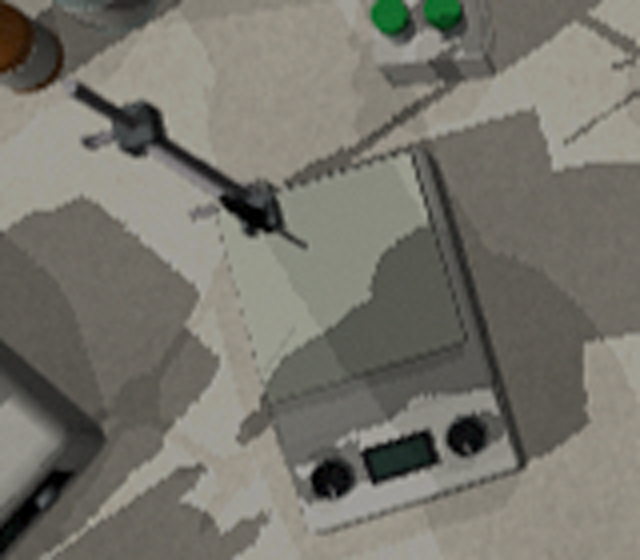

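Run:
```python
from h import *
T=get_calibration('top');S=get_calibration('side')
o=np.array([210,160])
print('block top', unproj(T,np.array([[408,162],[462,197],[412,278],[350,245]])/4+o,.054).round(3))
print('spare', unproj(T,np.array([[153,115],[212,147],[172,232],[108,200]])/4+o,.054).round(3))
o2=np.array([150,190])
print('block top side', unproj(S,np.array([[318,283],[432,305],[415,370],[297,345]])/4+o2,.054).round(3))
print('plate', unproj(T,np.array([[415,150],[465,345],[270,400],[222,215]])/4+[60,120],.11).round(3))
print('mat',unproj(T,np.array([[52,57],[530,68],[532,315],[46,304]])/4+o,.004).round(3))
print('red',unproj(T,np.array([[375,397],[438,371],[482,462],[420,492]])/4+o,.05).round(3))
print('blue',unproj(T,np.array([[660,283],[695,375]])/4+o,.05).round(3))
print('probe stuff', unproj(T,np.array([[306,247]])/4+[60,120],.21).round(3))
print('dishes',unproj(T,[[292,143]],.044),'beaker',unproj(T,[[238,122]],.115))
print('cams',-T['R'].T@T['t'],-S['R'].T@S['t'])
```

```text
block top [[ 0.488 -0.289  0.054]
 [ 0.456 -0.339  0.054]
 [ 0.381 -0.293  0.054]
 [ 0.41  -0.236  0.054]]
spare [[ 0.526 -0.053  0.054]
 [ 0.498 -0.108  0.054]
 [ 0.418 -0.073  0.054]
 [ 0.447 -0.013  0.054]]
block top side [[ 0.407 -0.236  0.054]
 [ 0.492 -0.279  0.054]
 [ 0.465 -0.333  0.054]
 [ 0.38  -0.289  0.054]]
plate [[0.625 0.254 0.11 ]
 [0.45  0.2   0.11 ]
 [0.398 0.368 0.11 ]
 [0.562 0.422 0.11 ]]
mat [[ 0.588  0.046  0.004]
 [ 0.588 -0.414  0.004]
 [ 0.351 -0.414  0.004]
 [ 0.352  0.044  0.004]]
red [[ 0.273 -0.26   0.05 ]
 [ 0.298 -0.317  0.05 ]
 [ 0.217 -0.356  0.05 ]
 [ 0.19  -0.3    0.05 ]]
blue [[ 0.382 -0.521  0.05 ]
 [ 0.299 -0.551  0.05 ]]
probe stuff [[0.518 0.316 0.21 ]]
dishes [[ 0.70741448 -0.21459104  0.044     ]] beaker [[ 0.76230803 -0.0101478   0.115     ]]
cams [ 0.30560937 -0.06874484  1.5270433 ] [ 0.33323755 -0.9714756   1.10164205]
```

```bash
cat >> h.py <<'E'
def shift(target,yawdeg=None):
    "shift in tool axes and turn to get TCP at target; yaw of jaw axis in world deg"
    s=env.state(); M=Rn.from_rotvec(s['ee_rot']).as_matrix()
    d=M.T@(np.array(target)-s['ee_pos']); y=np.degrees(np.arctan2(M[1,1],M[0,1]))
    print('t',s['clock'],'tcp',s['ee_pos'].round(4),'jawyaw',round(y,2),'w',round(s['grip_width'],4),'F',s['force'].round(1))
    print('shift',d.round(4), 'turn', None if yawdeg is None else round((y-yawdeg+180)%360-180,2))
E
python3 - <<'E'
from h import *
shift((.35,.1,.25),62); shift((.465,-.302,.2),62)
E
```

```text
t 0.15 tcp [0.194  0.5939 0.2478] jawyaw 71.91 w 0.0851 F [ 0.4 -0.6 -0.4]
shift [-0.0018 -0.421   0.3016] turn 9.91
t 0.15 tcp [0.194  0.5939 0.2478] jawyaw 71.91 w 0.0851 F [ 0.4 -0.6 -0.4]
shift [ 0.0485 -0.7674  0.5358] turn 9.91
```

Emit:
move_arm --plan '[{"translation":[0,-0.03,0.02],"turn":2},{"translation":[0,-0.08,0.06],"turn":5},{"translation":[0,-0.13,0.1],"turn":10},{"translation":[0,-0.18,0.14],"turn":10},{"translation":[0,-0.23,0.18],"turn":10},{"translation":[0,-0.28,0.21],"turn":10},{"translation":[0,-0.33,0.24],"turn":10},{"translation":[0,-0.38,0.27],"turn":10}]' --grip_force 20

```text
invalid input at $.plan[0]: expected keys translation, turn, jaw
```

Run:
```python
from h import *
shift((.465,-.302,.2),62)
```

```text
t 0.15 tcp [0.194  0.5939 0.2478] jawyaw 71.91 w 0.0851 F [ 0.4 -0.6 -0.4]
shift [ 0.0485 -0.7674  0.5358] turn 9.91
```

Emit:
move_arm --plan '[{"translation":[0,-0.03,0.02],"turn":2,"jaw":-1},{"translation":[0,-0.08,0.06],"turn":5,"jaw":-1},{"translation":[0,-0.13,0.1],"turn":10,"jaw":-1},{"translation":[0,-0.18,0.14],"turn":10,"jaw":-1},{"translation":[0,-0.23,0.18],"turn":10,"jaw":-1},{"translation":[0,-0.28,0.21],"turn":10,"jaw":-1},{"translation":[0,-0.33,0.24],"turn":10,"jaw":-1},{"translation":[0,-0.38,0.27],"turn":10,"jaw":-1}]' --grip_force 20

```text
clock: 1.15
ee_pos: [0.3328, 0.147, 0.2484]
ee_rot: [0.385, 1.536, -0.384]
force: [0.9, 0.7, 0.4]
grip_width: 0.0853
```

Run:
```python
from h import *
shift((.465,-.302,.2),62)
```

```text
t 1.15 tcp [0.3328 0.147  0.2484] jawyaw 61.9 w 0.0853 F [0.9 0.7 0.4]
shift [ 0.0482 -0.3338  0.3282] turn -0.1
```

Emit:
move_arm --plan '[{"translation":[0.0,-0.04,0.04],"turn":0,"jaw":-1},{"translation":[0.01,-0.08,0.08],"turn":0,"jaw":-1},{"translation":[0.01,-0.12,0.12],"turn":0,"jaw":-1},{"translation":[0.02,-0.16,0.16],"turn":0,"jaw":-1},{"translation":[0.03,-0.2,0.2],"turn":0,"jaw":-1},{"translation":[0.04,-0.24,0.24],"turn":0,"jaw":-1},{"translation":[0.05,-0.29,0.29],"turn":0,"jaw":-1},{"translation":[0.05,-0.33,0.33],"turn":0,"jaw":-1}]'

```text
clock: 2.15
ee_pos: [0.4679, -0.2962, 0.1974]
ee_rot: [0.384, 1.538, -0.384]
force: [2.0, 1.4, 0.9]
grip_width: 0.0853
```

Run:
```python
from h import *
shift((.465,-.302,.2),62)
c=get_calibration('wrist'); im=capture('wrist'); cv2.imwrite('pics/w1.png',cv2.resize(im[:,:,::-1],None,fx=1.5,fy=1.5))
import pickle; pickle.dump(c,open('w1.pkl','wb'))
P=proj(c,box((.435,-.287,.029),np.radians(-28)),True); print((P*1.5).round())
```

```text
t 2.15 tcp [ 0.4679 -0.2962  0.1974] jawyaw 61.97 w 0.0853 F [2.  1.4 0.9]
shift [-0.0026 -0.0065  0.0001] turn -0.03
[[323. 152.]
 [326. 273.]
 [411. 273.]
 [413. 151.]
 [312. 152.]
 [317. 294.]
 [417. 294.]
 [419. 151.]]
```

View pics/w1.png

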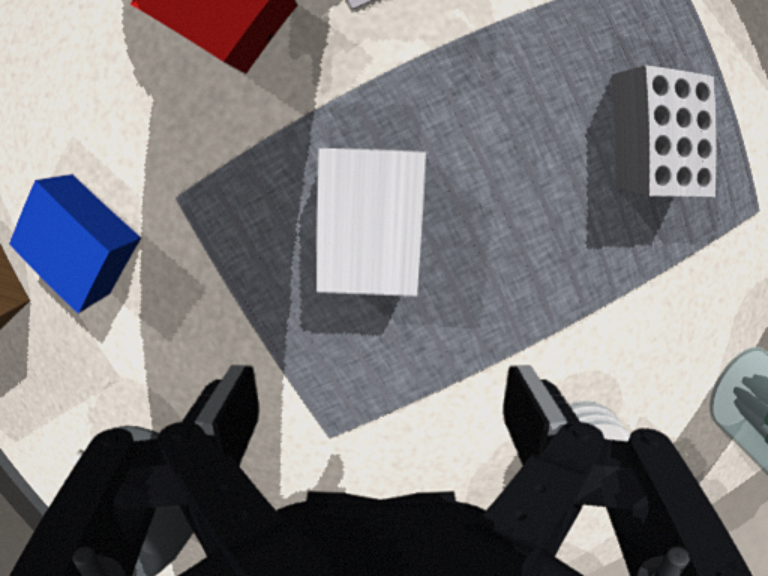

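The plain-topped silver block (wrist picture 1.5×, ~(370,222); top view (311,214)) is the one to turn. The twelve-hole block at (682,130), red at (215,30) and blue at (75,245) are not meant; this enlarged view confirms it.

Run:
```python
from h import *; import pickle
from scipy.optimize import least_squares
c=pickle.load(open('w1.pkl','rb'))
uv=np.array([[319,149],[426,152],[418,297],[317,292]])/1.5
W=unproj(c,uv,.054,True); print(W.round(4)); 
# order: near-right?, match to box top corners (-,-),(+,-),(+,+),(-,+)
def res(p): 
    b=proj(c,box((p[0],p[1],.029),p[2]),True)[4:]; return (b-uv[[0,3,2,1]]).ravel()
r=least_squares(res,[.435,-.287,-.48]); print(r.x, np.degrees(r.x[2]), r.fun.round(1))
d=np.array([np.cos(r.x[2]),np.sin(r.x[2])]); print('far grip 33', r.x[:2]+d*.033)
shift((*(r.x[:2]+d*.033),.12),90+np.degrees(r.x[2]))
shift((*(r.x[:2]+d*.033),.026),90+np.degrees(r.x[2]))
```

```text
[[ 0.3808 -0.2898  0.054 ]
 [ 0.4127 -0.2342  0.054 ]
 [ 0.4918 -0.2799  0.054 ]
 [ 0.4584 -0.3355  0.054 ]]
[ 0.43588056 -0.28483424 -0.52885292] -30.301040554032074 [ 0.1  0.1  0.4  0.  -0.4 -0.8 -0.1  0.6]
far grip 33 [ 0.46437231 -0.30148417]
t 2.2 tcp [ 0.4677 -0.304   0.1978] jawyaw 61.62 w 0.0854 F [-7.7  0.1 -1.6]
shift [ 0.0778  0.001  -0.0042] turn 1.92
t 2.2 tcp [ 0.4677 -0.304   0.1978] jawyaw 61.62 w 0.0854 F [-7.7  0.1 -1.6]
shift [ 0.1718  0.0013 -0.0044] turn 1.92
```

Emit:
move_arm --plan '[{"translation":[0.03,0.001,-0.002],"turn":1,"jaw":-1},{"translation":[0.07,0.001,-0.004],"turn":2,"jaw":-1},{"translation":[0.08,0.001,-0.004],"turn":2,"jaw":-1},{"translation":[0.08,0.001,-0.004],"turn":2,"jaw":-1}]'

```text
clock: 2.7
ee_pos: [0.4646, -0.2921, 0.1188]
ee_rot: [0.411, 1.532, -0.412]
force: [0.5, 0.3, 1.8]
grip_width: 0.0857
```

Run:
```python
from h import *
shift((.4644,-.3015,.026),59.7)
c=get_calibration('wrist'); im=capture('wrist'); cv2.imwrite('pics/w2.png',cv2.resize(im[:,:,::-1],None,fx=1.5,fy=1.5))
import pickle; pickle.dump(c,open('w2.pkl','wb'))
P=proj(c,box((.4359,-.2848,.029),np.radians(-30.3)),True); print((P*1.5).round())
```

```text
t 2.7 tcp [ 0.4646 -0.2921  0.1188] jawyaw 59.93 w 0.0857 F [0.5 0.3 1.8]
shift [ 0.0928 -0.0082  0.0045] turn 0.23
[[304. 161.]
 [309. 317.]
 [419. 318.]
 [423. 160.]
 [284. 163.]
 [294. 355.]
 [427. 356.]
 [434. 162.]]
```

View pics/w2.png

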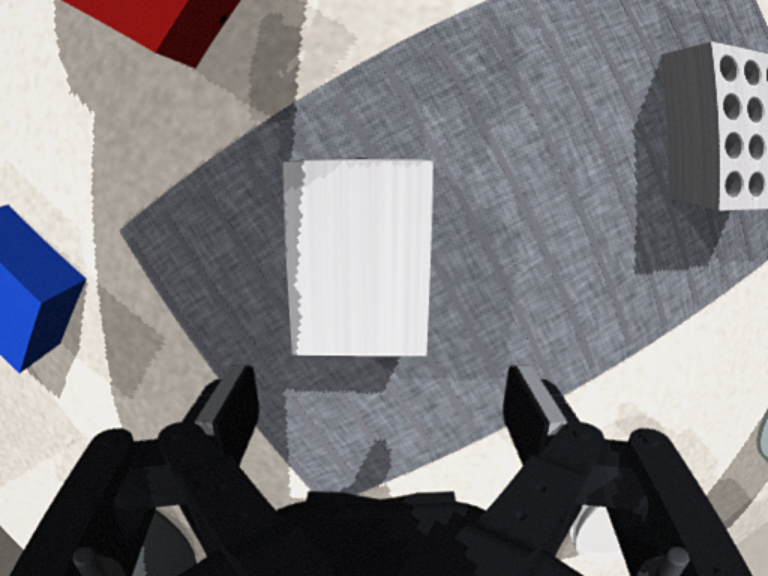

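Run:
```python
from h import *
shift((.4644,-.3015,.026),59.7); print(env.state()['dq'].round(3))
```

```text
t 2.75 tcp [ 0.465  -0.2923  0.1194] jawyaw 59.92 w 0.0852 F [-0.4  0.6 -0. ]
shift [ 0.0934 -0.0082  0.004 ] turn 0.22
[-0.006 -0.014  0.003 -0.005  0.    -0.    -0.001]
```

Emit:
move_arm --plan '[{"translation":[0.02,-0.008,0.004],"turn":0,"jaw":-1},{"translation":[0.05,-0.008,0.004],"turn":0,"jaw":-1},{"translation":[0.08,-0.008,0.004],"turn":0,"jaw":-1},{"translation":[0.092,-0.008,0.004],"turn":0,"jaw":-1},{"translation":[0.092,-0.008,0.004],"turn":0,"jaw":-1},{"translation":[0.092,-0.008,0.004],"turn":0,"jaw":-0.6},{"translation":[0.092,-0.008,0.004],"turn":0,"jaw":-0.6}]'

```text
clock: 3.62
ee_pos: [0.4645, -0.3015, 0.0274]
ee_rot: [0.411, 1.53, -0.412]
force: [-0.9, -2.0, 2.4]
grip_width: 0.0681
```

Run:
```python
from h import *
shift((.4644,-.3015,.026),59.7); print(env.state()['dq'].round(3))
```

```text
t 3.625 tcp [ 0.4645 -0.3015  0.0274] jawyaw 59.9 w 0.0681 F [-0.9 -2.   2.4]
shift [ 0.0014 -0.0001 -0.    ] turn 0.2
[ 0.003  0.003 -0.002  0.001 -0.002 -0.001  0.001]
```

Emit:
move_arm --plan '[{"translation":[0,0,0],"turn":0,"jaw":-0.5},{"translation":[0,0,0],"turn":0,"jaw":-0.48},{"translation":[0,0,0],"turn":0,"jaw":-0.48},{"translation":[-0.02,0,0],"turn":0,"jaw":-0.48},{"translation":[-0.03,0,0],"turn":0,"jaw":-0.48}]' --grip_force 20

```text
clock: 4.25
ee_pos: [0.4643, -0.3008, 0.0578]
ee_rot: [0.412, 1.53, -0.411]
force: [-0.2, -0.1, -6.7]
grip_width: 0.0637
```

Run:
```python
from h import *
shift((.4644,-.3015,.026),59.7); print(env.state()['torque'].round(3))
c=get_calibration('wrist'); im=capture('wrist'); cv2.imwrite('pics/w3.png',im[:,:,::-1])
im=capture('side'); cv2.imwrite('pics/s3.png',cv2.resize(im[190:330,150:310,::-1],None,fx=4,fy=4))
```

```text
t 4.25 tcp [ 0.4643 -0.3008  0.0578] jawyaw 59.92 w 0.0637 F [-0.2 -0.1 -6.7]
shift [ 0.0318 -0.0006  0.0004] turn 0.22
[-0.153 -0.216 -0.017]
```

View pics/w3.png

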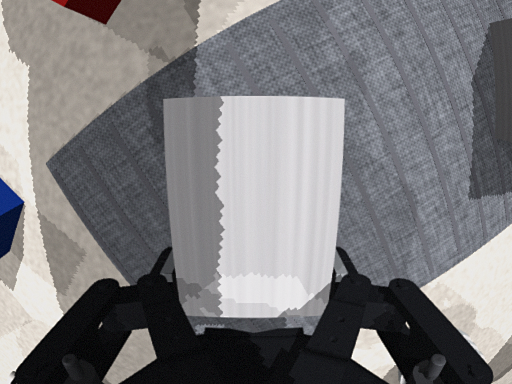

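View pics/s3.png

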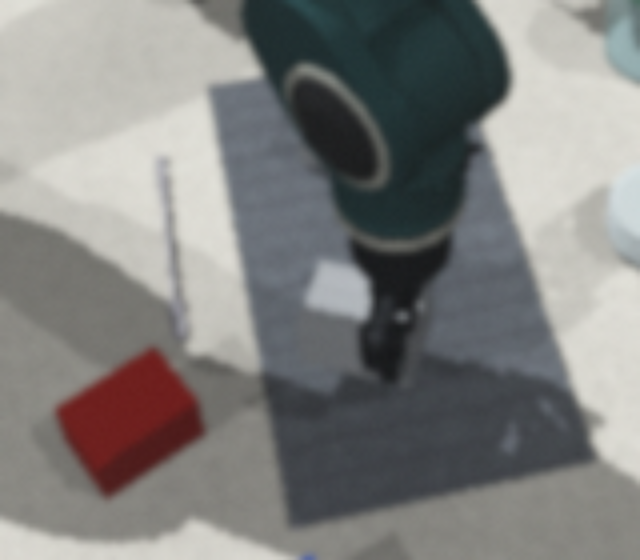

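Emit:
move_arm --plan '[{"translation":[0,0,0],"turn":0,"jaw":-0.49},{"translation":[0,0,0],"turn":0,"jaw":-0.495},{"translation":[0,0,0],"turn":0,"jaw":-0.5}]' --grip_force 20

```text
clock: 4.72
ee_pos: [0.4641, -0.301, 0.0564]
ee_rot: [0.412, 1.531, -0.412]
force: [-0.5, -0.5, -0.5]
grip_width: 0.0638
```

```bash
cat >> h.py <<'E'
def snap(name,tag,box=None,fx=1.5):
    im=capture(name)[:,:,::-1]
    if box: x0,x1,y0,y1=box; im=im[y0:y1,x0:x1]
    cv2.imwrite(f'pics/{tag}.png',cv2.resize(im,None,fx=fx,fy=fx))
E
python3 - <<'E'
from h import *
shift((.4644,-.3015,.026),59.7); print(env.state()['torque'].round(3))
snap('wrist','w4',None,1)
E
```

```text
t 4.725 tcp [ 0.4641 -0.301   0.0564] jawyaw 59.9 w 0.0638 F [-0.5 -0.5 -0.5]
shift [ 0.0304 -0.0002  0.0005] turn 0.2
[0.023 0.001 0.027]
```

View pics/w4.png

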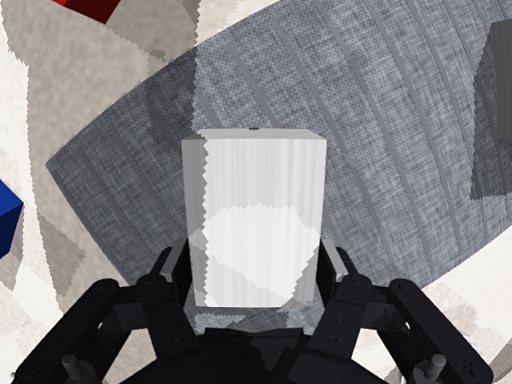

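Emit:
move_arm --plan '[{"translation":[0,0,0],"turn":0,"jaw":-0.49},{"translation":[0,0,0],"turn":0,"jaw":-0.49},{"translation":[-0.008,0,-0.004],"turn":0,"jaw":-0.49},{"translation":[-0.016,0,-0.01],"turn":0,"jaw":-0.49}]' --grip_force 20

```text
clock: 5.28
ee_pos: [0.4547, -0.2956, 0.0727]
ee_rot: [0.412, 1.532, -0.412]
force: [-0.3, -0.4, -7.0]
grip_width: 0.0636
```

Run:
```python
from h import *
shift((.4644,-.3015,.026),59.7); print(env.state()['torque'].round(3))
snap('wrist','w5',None,1)
```

```text
t 5.275 tcp [ 0.4547 -0.2956  0.0727] jawyaw 59.9 w 0.0636 F [-0.3 -0.4 -7. ]
shift [ 0.0467 -0.0002  0.0114] turn 0.2
[-0.012 -0.039  0.055]
```

View pics/w5.png

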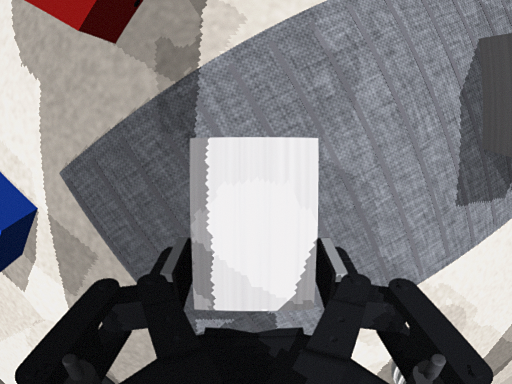

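Run:
```python
from h import *
shift((.4644,-.3015,.026),59.7); print(env.state()['torque'].round(3))
snap('side','s5',(190,290,220,320),6)
shift((.4644,-.3015,.026),59.7); print(env.state()['torque'].round(3))
```

```text
t 5.325 tcp [ 0.4544 -0.2956  0.0736] jawyaw 59.88 w 0.0638 F [ 0.3 -0.2 -5.4]
shift [ 0.0476 -0.0001  0.0116] turn 0.18
[-0.083 -0.034  0.022]
t 5.375 tcp [ 0.4549 -0.2957  0.0733] jawyaw 59.9 w 0.0634 F [-0.6 -0.8 -5.4]
shift [ 0.0473 -0.0003  0.0111] turn 0.2
[-0.132  0.139 -0.014]
```

View pics/s5.png

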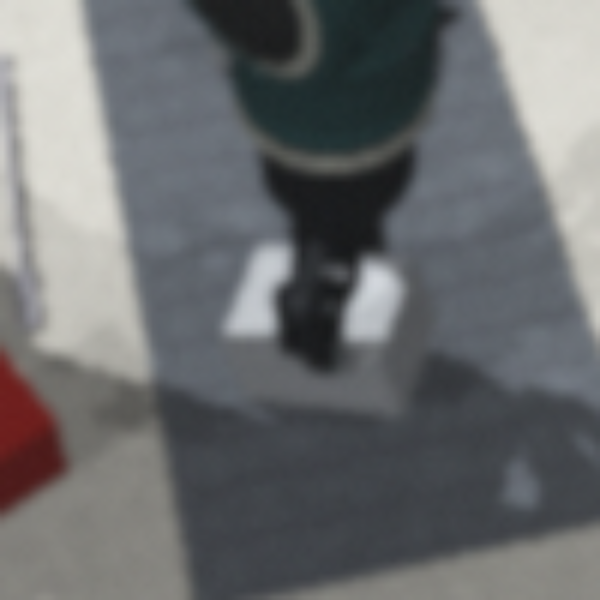

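Emit:
move_arm --plan '[{"translation":[0.01,0,0],"turn":0,"jaw":-0.49},{"translation":[0.0165,0,0],"turn":0,"jaw":-0.49},{"translation":[0.018,0,0],"turn":0,"jaw":-0.49},{"translation":[0.018,0,0],"turn":0,"jaw":-0.6},{"translation":[0.018,0,0],"turn":0,"jaw":-0.65},{"translation":[0.0,0,0.03],"turn":0,"jaw":-0.65},{"translation":[0.0,0,0.036],"turn":0,"jaw":-0.65}]' --grip_force 20

```text
clock: 6.25
ee_pos: [0.488, -0.3148, 0.0732]
ee_rot: [0.41, 1.529, -0.412]
force: [0.0, 0.3, 0.2]
grip_width: 0.0704
```

Run:
```python
from h import *
import pickle
shift((.4644,-.3015,.026),59.7)
pickle.dump(get_calibration('wrist'),open('w6.pkl','wb'))
snap('wrist','w6',None,1.5)
```

```text
t 6.25 tcp [ 0.488  -0.3148  0.0732] jawyaw 59.93 w 0.0704 F [0.  0.3 0.2]
shift [ 0.0471 -0.0003 -0.0272] turn 0.23
```

View pics/w6.png

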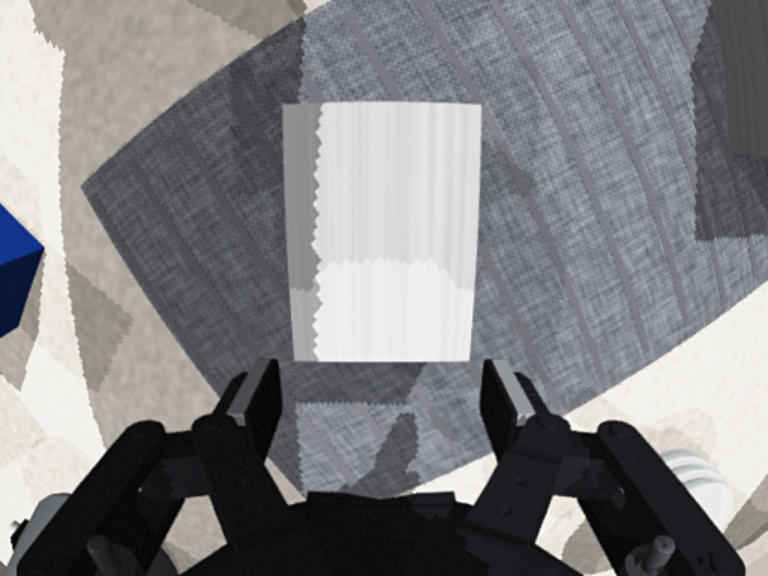

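```bash
cat >> h.py <<'E'
from scipy.optimize import least_squares
def fit(c,uv,zc=.029,fish=True,x0=(.435,-.287,-.5)):
    "uv corners top face order: (-,-),(+,-),(+,+),(-,+)"
    uv=np.array(uv,float)
    r=least_squares(lambda p:(proj(c,box((p[0],p[1],zc),p[2]),fish)[4:]-uv).ravel(),x0)
    print('fit',r.x.round(4),np.degrees(r.x[2]).round(2),'res',r.fun.round(1)); return r.x
E
python3 - <<'E'
from h import *; import pickle
c=pickle.load(open('w6.pkl','rb'))
p=fit(c,np.array([[283,104],[294,361],[470,361],[481,104]])/1.5)
d=np.array([np.cos(p[2]),np.sin(p[2])]); 
for o in (.034,.038): shift((*(p[:2]+d*o),.046),90+np.degrees(p[2]))
E
```

```text
fit [ 0.4467 -0.2885 -0.5242] -30.03 res [ 0.1  0.6  0.8 -0.8 -0.9 -0.9 -0.1  0.6]
t 6.3 tcp [ 0.4875 -0.3145  0.0724] jawyaw 59.93 w 0.0704 F [-0.5  0.2 -0.8]
shift [ 0.0264  0.002  -0.0144] turn -0.03
t 6.3 tcp [ 0.4875 -0.3145  0.0724] jawyaw 59.93 w 0.0704 F [-0.5  0.2 -0.8]
shift [ 0.0264  0.002  -0.0104] turn -0.03
```

Emit:
move_arm --plan '[{"translation":[0.015,0.002,-0.01],"turn":0,"jaw":-0.65},{"translation":[0.026,0.002,-0.01],"turn":0,"jaw":-0.65},{"translation":[0.026,0.002,-0.01],"turn":0,"jaw":-0.495},{"translation":[0.026,0.002,-0.01],"turn":0,"jaw":-0.495},{"translation":[0.026,0.002,-0.01],"turn":0,"jaw":-0.495},{"translation":[0.019,0.002,-0.014],"turn":0,"jaw":-0.495},{"translation":[0.012,0.002,-0.018],"turn":0,"jaw":-0.495},{"translation":[0.012,0.002,-0.018],"turn":0,"jaw":-0.495}]' --grip_force 20

```text
clock: 7.3
ee_pos: [0.472, -0.3032, 0.0613]
ee_rot: [0.411, 1.53, -0.412]
force: [-1.1, -2.1, -4.6]
grip_width: 0.0639
```

Run:
```python
from h import *
shift((.4644,-.3015,.026),59.7); print(env.state()['torque'].round(3))
snap('wrist','w7',None,1)
shift((.4644,-.3015,.026),59.7); print(env.state()['torque'].round(3))
```

```text
t 7.3 tcp [ 0.472  -0.3032  0.0613] jawyaw 59.91 w 0.0639 F [-1.1 -2.1 -4.6]
shift [ 0.0352 -0.0024 -0.0075] turn 0.21
[-0.342  0.187  0.097]
t 7.35 tcp [ 0.4722 -0.3033  0.061 ] jawyaw 59.91 w 0.0637 F [ 0.3 -1.9 -2.1]
shift [ 0.035  -0.0024 -0.0077] turn 0.21
[-0.391  0.076  0.088]
```

View pics/w7.png

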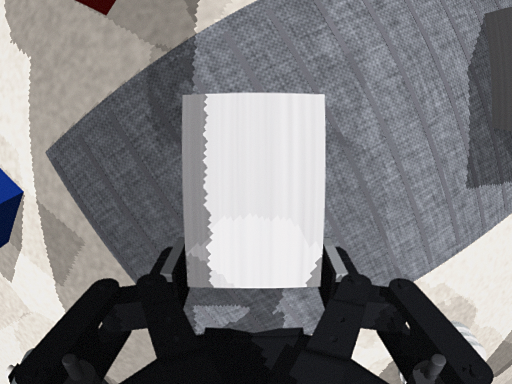

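Emit:
move_arm --plan '[{"translation":[-0.006,0,-0.005],"turn":0,"jaw":-0.495},{"translation":[-0.012,0,-0.011],"turn":0,"jaw":-0.495},{"translation":[-0.017,0,-0.017],"turn":0,"jaw":-0.495},{"translation":[-0.022,0,-0.024],"turn":0,"jaw":-0.495},{"translation":[-0.022,0,-0.024],"turn":0,"jaw":-0.495}]' --grip_force 20

```text
clock: 7.98
ee_pos: [0.4509, -0.2909, 0.0828]
ee_rot: [0.412, 1.531, -0.412]
force: [0.3, -1.6, -1.7]
grip_width: 0.064
```

Run:
```python
from h import *
shift((.4644,-.3015,.026),59.7); print(env.state()['torque'].round(3))
snap('wrist','w8',None,1)
shift((.4644,-.3015,.026),59.7); print(env.state()['torque'].round(3))
```

```text
t 7.975 tcp [ 0.4509 -0.2909  0.0828] jawyaw 59.91 w 0.064 F [ 0.3 -1.6 -1.7]
shift [ 0.0569 -0.0024  0.0169] turn 0.21
[-0.278  0.028  0.046]
t 8.025 tcp [ 0.4511 -0.2911  0.0826] jawyaw 59.91 w 0.0639 F [ 1.2  0.  -1.1]
shift [ 0.0566 -0.0024  0.0167] turn 0.21
[-0.28  -0.07   0.063]
```

View pics/w8.png

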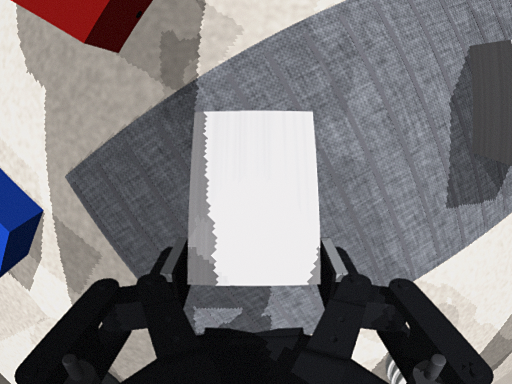

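```bash
cat >> h.py <<'E'
def rect(c,uv,L=.09,W=.064,fish=True):
    "uv order near-left... (-,-),(+,-),(+,+),(-,+) of face; returns center, R world"
    uv=np.array(uv,float); d=(uv-[c['cx'],c['cy']])/K(c)
    if fish:
        r=np.hypot(*d.T); d=d*(np.tan(r)/np.maximum(r,1e-9))[:,None]
    o=np.array([[-L/2,-W/2,0],[L/2,-W/2,0],[L/2,W/2,0],[-L/2,W/2,0]])
    out=[]
    n,rv,tv,err=cv2.solvePnPGeneric(o,d.reshape(-1,1,2),np.eye(3),None,flags=cv2.SOLVEPNP_IPPE)
    for a,b,e in zip(rv,tv,err):
        Rw=np.array(c['R']).T@cv2.Rodrigues(a)[0]; p=np.array(c['R']).T@(b.ravel()-c['t'])
        print('center',p.round(4),'x',Rw[:,0].round(3),'n',Rw[:,2].round(3),'pitch',np.degrees(np.arcsin(Rw[2,0])).round(1),'err',e)
E
python3 - <<'E'
from h import *
c=get_calibration('wrist')
rect(c,[[192,111],[187,285],[320,285],[313,111]])
E
```

```text
center [ 0.4221 -0.2726  0.072 ] x [ 0.745 -0.424  0.515] n [-0.431  0.283  0.857] pitch 31.0 err [0.00344811]
center [ 0.4267 -0.2757  0.0753] x [ 0.865 -0.495  0.084] n [-0.085  0.021  0.996] pitch 4.8 err [0.01959641]
```

Emit:
move_arm --plan '[{"translation":[-0.008,0,-0.014],"turn":0,"jaw":-0.495},{"translation":[-0.013,0,-0.03],"turn":0,"jaw":-0.495},{"translation":[-0.015,0,-0.046],"turn":0,"jaw":-0.495},{"translation":[-0.0145,0,-0.062],"turn":0,"jaw":-0.495},{"translation":[-0.0145,0,-0.062],"turn":0,"jaw":-0.495}]' --grip_force 20

```text
clock: 8.65
ee_pos: [0.3962, -0.2592, 0.097]
ee_rot: [0.413, 1.532, -0.411]
force: [-1.3, -1.4, 0.2]
grip_width: 0.0636
```

Run:
```python
from h import *
import pickle
shift((.4644,-.3015,.026),59.7); print(env.state()['torque'].round(3))
pickle.dump(get_calibration('wrist'),open('w9.pkl','wb'))
snap('wrist','w9',None,1)
shift((.4644,-.3015,.026),59.7); print(env.state()['torque'].round(3))
```

```text
t 8.65 tcp [ 0.3962 -0.2592  0.097 ] jawyaw 59.89 w 0.0636 F [-1.3 -1.4  0.2]
shift [ 0.0709 -0.0024  0.0803] turn 0.19
[-0.193  0.441 -0.004]
t 8.7 tcp [ 0.3969 -0.2596  0.0971] jawyaw 59.9 w 0.0639 F [-1.2  0.1  1.5]
shift [ 0.0711 -0.0024  0.0794] turn 0.2
[-0.102  0.395 -0.059]
```

View pics/w9.png

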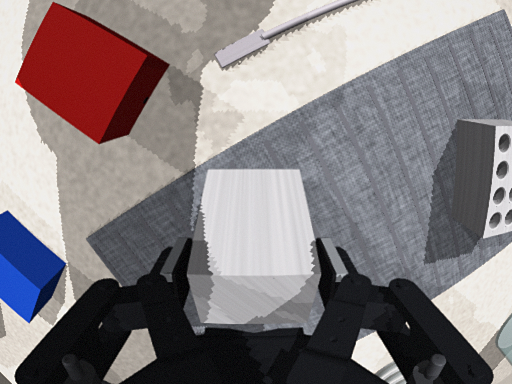

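Emit:
move_arm --plan '[{"translation":[0.003,0,-0.016],"turn":0,"jaw":-0.495},{"translation":[0.008,0,-0.028],"turn":0,"jaw":-0.495},{"translation":[0.01,0,-0.032],"turn":0,"jaw":-0.495},{"translation":[0.01,0,-0.032],"turn":0,"jaw":-0.495}]' --grip_force 20

```text
clock: 9.2
ee_pos: [0.3699, -0.2441, 0.0868]
ee_rot: [0.412, 1.531, -0.412]
force: [-2.5, -2.1, -1.0]
grip_width: 0.0639
```

Run:
```python
from h import *
import pickle
shift((.4644,-.3015,.026),59.7); print(env.state()['torque'].round(3))
pickle.dump(get_calibration('wrist'),open('w10.pkl','wb'))
snap('wrist','w10',None,1)
shift((.4644,-.3015,.026),59.7); print(env.state()['torque'].round(3))
```

```text
t 9.2 tcp [ 0.3699 -0.2441  0.0868] jawyaw 59.9 w 0.0639 F [-2.5 -2.1 -1. ]
shift [ 0.0609 -0.0023  0.1105] turn 0.2
[-0.212  0.509 -0.062]
t 9.25 tcp [ 0.3699 -0.2441  0.0869] jawyaw 59.91 w 0.064 F [-2.3 -0.8 -1.1]
shift [ 0.0608 -0.0023  0.1105] turn 0.21
[-0.122  0.432 -0.047]
```

View pics/w10.png

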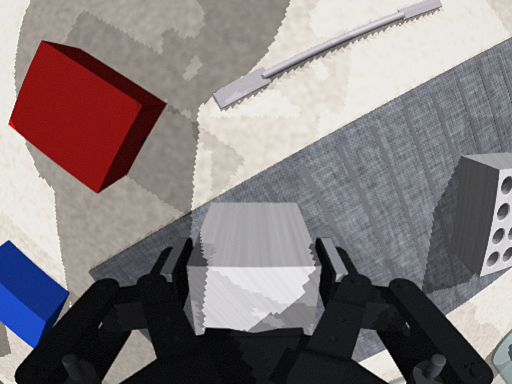

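Emit:
move_arm --plan '[{"translation":[0.0,0,0],"turn":0,"jaw":-0.53},{"translation":[0,0,0],"turn":0,"jaw":-0.65},{"translation":[0,0,0],"turn":0,"jaw":-0.65},{"translation":[0.0,0,0.02],"turn":0,"jaw":-0.65},{"translation":[0.0,0,0.03],"turn":0,"jaw":-0.65},{"translation":[0.0,0,0.03],"turn":0,"jaw":-0.65}]' --grip_force 20

```text
clock: 10.0
ee_pos: [0.3959, -0.2593, 0.0868]
ee_rot: [0.411, 1.531, -0.412]
force: [0.2, 0.2, -0.0]
grip_width: 0.0703
```

Run:
```python
from h import *
import pickle
shift((.4644,-.3015,.026),59.7); print(env.state()['torque'].round(3))
pickle.dump(get_calibration('wrist'),open('w11.pkl','wb'))
snap('wrist','w11',None,1.5)
```

```text
t 10.0 tcp [ 0.3959 -0.2593  0.0868] jawyaw 59.9 w 0.0703 F [ 0.2  0.2 -0. ]
shift [ 0.0608 -0.0021  0.0805] turn 0.2
[0.057 0.017 0.039]
```

View pics/w11.png

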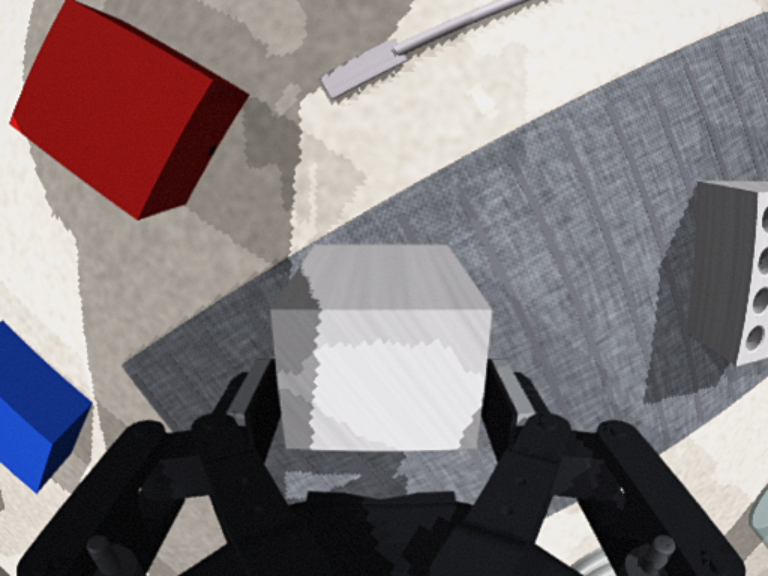

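Run:
```python
from h import *; import pickle
c=pickle.load(open('w11.pkl','rb'))
uv=np.array([[271,310],[287,449],[475,451],[491,309]])/1.5
W=unproj(c,uv,.094,True); print(W.round(4), W.mean(0), np.linalg.norm(W[1]-W[0]),np.linalg.norm(W[2]-W[1]))
d=np.array([.866,-.5]); s=env.state()['ee_pos'][:2]; print('tcp minus centre along d', (s-W.mean(0)[:2])@d, 'along jaw',(s-W.mean(0)[:2])@np.array([.5,.866]))
a=W[1]-W[0]+W[2]-W[3]; print(np.degrees(np.arctan2(a[1],a[0])))
```

```text
[[ 0.3519 -0.2688  0.094 ]
 [ 0.3956 -0.2939  0.094 ]
 [ 0.4284 -0.2392  0.094 ]
 [ 0.3837 -0.2133  0.094 ]] [ 0.38988248 -0.25378734  0.094     ] 0.050483086769661185 0.06380101426895583
tcp minus centre along d 0.007403688639440517 along jaw -0.001771310434483163
-29.994155771858935
```

Emit:
move_arm --plan '[{"translation":[0.0,0.002,0.003],"turn":0,"jaw":-0.6},{"translation":[0,0.002,0.003],"turn":0,"jaw":-0.48},{"translation":[0,0.002,0.003],"turn":0,"jaw":-0.46},{"translation":[-0.008,0.002,0.003],"turn":0,"jaw":-0.46},{"translation":[-0.015,0.002,0.02],"turn":0,"jaw":-0.46},{"translation":[-0.015,0.002,0.045],"turn":0,"jaw":-0.46},{"translation":[-0.015,0.002,0.07],"turn":0,"jaw":-0.46},{"translation":[-0.015,0.002,0.09],"turn":0,"jaw":-0.46}]' --grip_force 25

```text
clock: 11.05
ee_pos: [0.4751, -0.3024, 0.1018]
ee_rot: [0.412, 1.532, -0.411]
force: [-0.4, 0.4, -7.8]
grip_width: 0.0634
```

Run:
```python
from h import *
shift((.4766,-.304,.0868),59.9); print(env.state()['torque'].round(3))
snap('wrist','w12',None,1)
```

```text
t 11.05 tcp [ 0.4751 -0.3024  0.1018] jawyaw 59.92 w 0.0634 F [-0.4  0.4 -7.8]
shift [ 0.015  -0.0007  0.0021] turn 0.02
[-0.041 -0.027 -0.058]
```

View pics/w12.png

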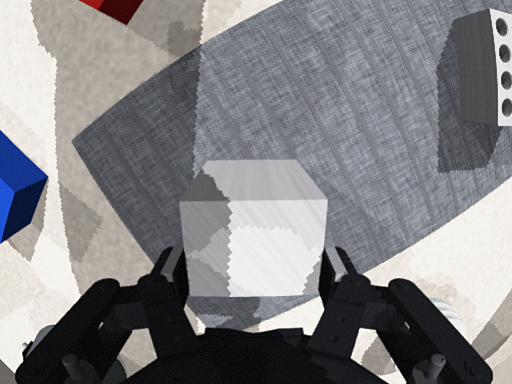

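Emit:
move_arm --plan '[{"translation":[0.01,0,0],"turn":0,"jaw":-0.46},{"translation":[0.015,0,0],"turn":0,"jaw":-0.46},{"translation":[0.016,0,0],"turn":0,"jaw":-0.495},{"translation":[0.016,0,0],"turn":0,"jaw":-0.495},{"translation":[0.012,0,-0.01],"turn":0,"jaw":-0.495},{"translation":[0.009,0,-0.02],"turn":0,"jaw":-0.495},{"translation":[0.008,0,-0.03],"turn":0,"jaw":-0.495},{"translation":[0.008,0,-0.03],"turn":0,"jaw":-0.495}]' --grip_force 20

```text
clock: 12.1
ee_pos: [0.4482, -0.2869, 0.0942]
ee_rot: [0.412, 1.531, -0.411]
force: [-0.9, -1.9, -0.5]
grip_width: 0.0639
```

Run:
```python
from h import *
shift((.4766,-.304,.0868),59.9); print(env.state()['torque'].round(3))
snap('wrist','w13',None,1)
```

```text
t 12.1 tcp [ 0.4482 -0.2869  0.0942] jawyaw 59.9 w 0.0639 F [-0.9 -1.9 -0.5]
shift [ 0.0074 -0.0005  0.0331] turn 0.0
[-0.448  0.298 -0.012]
```

View pics/w13.png

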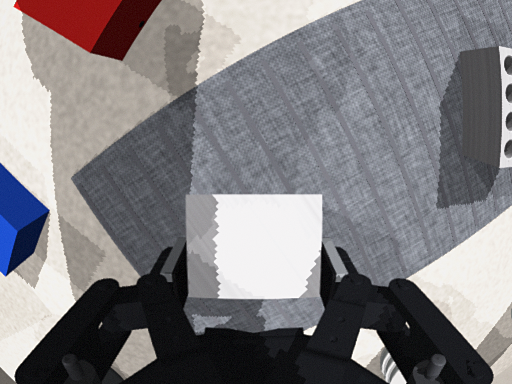

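Emit:
move_arm --plan '[{"translation":[0,0,-0.008],"turn":0,"jaw":-0.495},{"translation":[0.0,0,-0.015],"turn":0,"jaw":-0.495},{"translation":[0.002,0,-0.023],"turn":0,"jaw":-0.495},{"translation":[0.0035,0,-0.03],"turn":0,"jaw":-0.495},{"translation":[0.006,0,-0.038],"turn":0,"jaw":-0.495},{"translation":[0.009,0,-0.045],"turn":0,"jaw":-0.495},{"translation":[0.009,0,-0.045],"turn":0,"jaw":-0.495}]' --grip_force 20

```text
clock: 13.02
ee_pos: [0.409, -0.2643, 0.0845]
ee_rot: [0.412, 1.533, -0.411]
force: [-1.5, 0.8, 0.3]
grip_width: 0.0639
```

Run:
```python
from h import *
shift((.4766,-.304,.0868),59.9); print(env.state()['torque'].round(3))
snap('wrist','w14',None,1)
```

```text
t 13.025 tcp [ 0.409  -0.2643  0.0845] jawyaw 59.9 w 0.0639 F [-1.5  0.8  0.3]
shift [-0.0024 -0.0004  0.0784] turn 0.0
[ 0.145  0.596 -0.015]
```

View pics/w14.png

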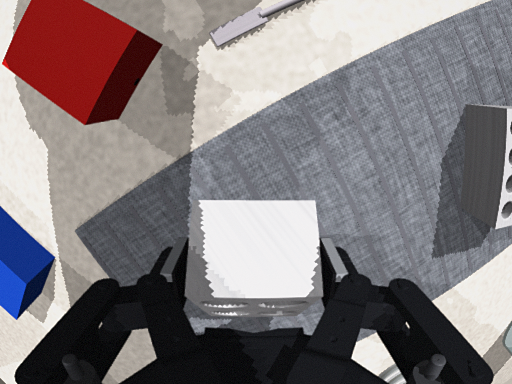

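Emit:
move_arm --plan '[{"translation":[0.004,0,-0.007],"turn":0,"jaw":-0.495},{"translation":[0.008,0,-0.013],"turn":0,"jaw":-0.495},{"translation":[0.013,0,-0.019],"turn":0,"jaw":-0.495},{"translation":[0.018,0,-0.025],"turn":0,"jaw":-0.495},{"translation":[0.024,0,-0.029],"turn":0,"jaw":-0.495},{"translation":[0.03,0,-0.034],"turn":0,"jaw":-0.495},{"translation":[0.03,0,-0.034],"turn":0,"jaw":-0.495}]' --grip_force 20

```text
clock: 13.95
ee_pos: [0.3799, -0.2475, 0.0544]
ee_rot: [0.412, 1.532, -0.412]
force: [-2.1, 1.1, -2.4]
grip_width: 0.0637
```

Run:
```python
from h import *
shift((.4766,-.304,.0868),59.9); print(env.state()['torque'].round(3))
snap('wrist','w15',None,1)
snap('side','s15',(190,290,220,320),6)
```

```text
t 13.95 tcp [ 0.3799 -0.2475  0.0544] jawyaw 59.9 w 0.0637 F [-2.1  1.1 -2.4]
shift [-0.0325 -0.0004  0.1119] turn 0.0
[ 0.203  0.513 -0.069]
```

View pics/w15.png

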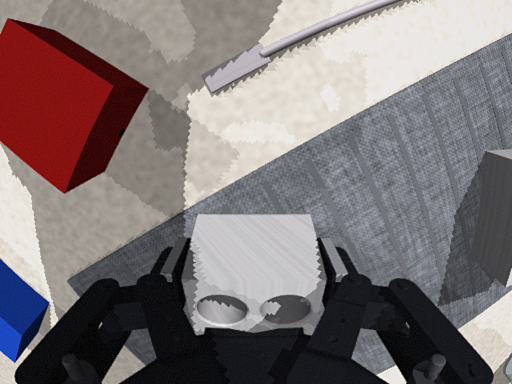

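View pics/s15.png

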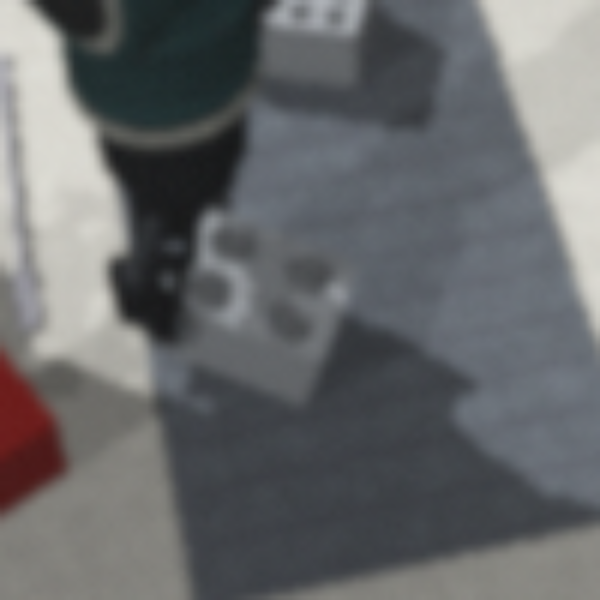

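Emit:
move_arm --plan '[{"translation":[0.006,0,-0.004],"turn":0,"jaw":-0.495},{"translation":[0.012,0,-0.006],"turn":0,"jaw":-0.495},{"translation":[0.015,0,-0.008],"turn":0,"jaw":-0.495},{"translation":[0.015,0,-0.008],"turn":0,"jaw":-0.53},{"translation":[0.015,0,-0.008],"turn":0,"jaw":-0.7},{"translation":[0.015,0,-0.008],"turn":0,"jaw":-0.7},{"translation":[-0.02,0,-0.008],"turn":0,"jaw":-0.7},{"translation":[-0.05,0,-0.008],"turn":0,"jaw":-0.7}]' --grip_force 20

```text
clock: 15.05
ee_pos: [0.3733, -0.244, 0.1059]
ee_rot: [0.412, 1.531, -0.412]
force: [-0.1, 0.3, 0.2]
grip_width: 0.0726
```

Run:
```python
from h import *
import pickle
shift((.4766,-.304,.0868),59.9); print(env.state()['torque'].round(3))
pickle.dump(get_calibration('wrist'),open('w16.pkl','wb'))
snap('wrist','w16',None,1.5)
snap('side','s16',(190,290,220,320),6)
```

```text
t 15.05 tcp [ 0.3733 -0.244   0.1059] jawyaw 59.89 w 0.0726 F [-0.1  0.3  0.2]
shift [ 1.910e-02 -1.000e-04  1.194e-01] turn -0.01
[-0.017 -0.012  0.012]
```

View pics/w16.png

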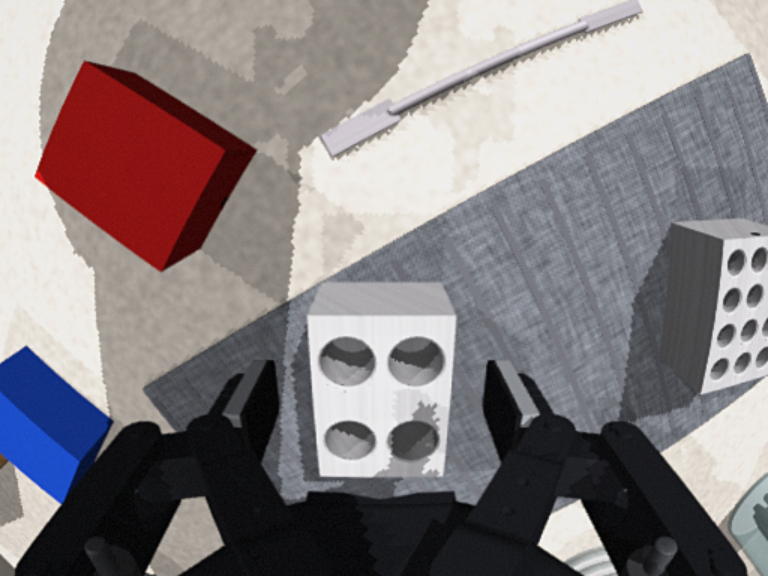

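View pics/s16.png

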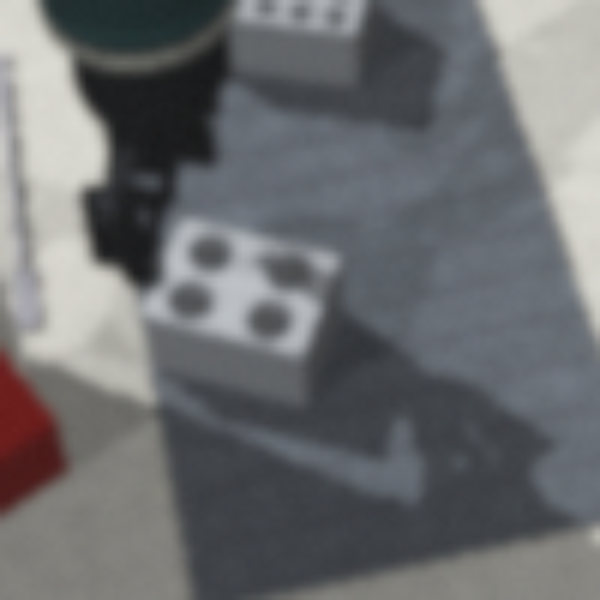

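Run:
```python
from h import *; import pickle
c=pickle.load(open('w16.pkl','rb'))
p=fit(c,np.array([[308,316],[321,477],[442,476],[456,316]])/1.5)
T=get_calibration('top')
im=capture('top')[:,:,::-1]; im2=cv2.resize(im[150:350,180:380],None,fx=3,fy=3)
e=env.state()['ee_pos']
def dot(X,col):
    u=(proj(T,X)[0]-[180,150])*3; cv2.circle(im2,tuple(int(v) for v in u),3,col,-1)
for h in np.arange(0,.45,.05): dot(e+[0,0,h],(0,0,255))
cv2.imwrite('pics/t16.png',im2)
im=capture('side')[:,:,::-1]; S=get_calibration('side'); im3=cv2.resize(im[120:320,120:320],None,fx=3,fy=3)
for h in np.arange(0,.45,.05):
    u=(proj(S,e+[0,0,h])[0]-[120,120])*3; cv2.circle(im3,tuple(int(v) for v in u),3,(0,0,255),-1)
    r=e[:2]/np.hypot(*e[:2])*.06
    u=(proj(S,e+[r[0],r[1],h])[0]-[120,120])*3; cv2.circle(im3,tuple(int(v) for v in u),3,(0,255,0),-1)
cv2.imwrite('pics/s17.png',im3)
```

```text
fit [ 0.406  -0.2604 -0.5256] -30.12 res [-0.1  0.4 -0.3 -0.9  0.5 -0.2 -0.1  0.4]
```

View pics/t16.png

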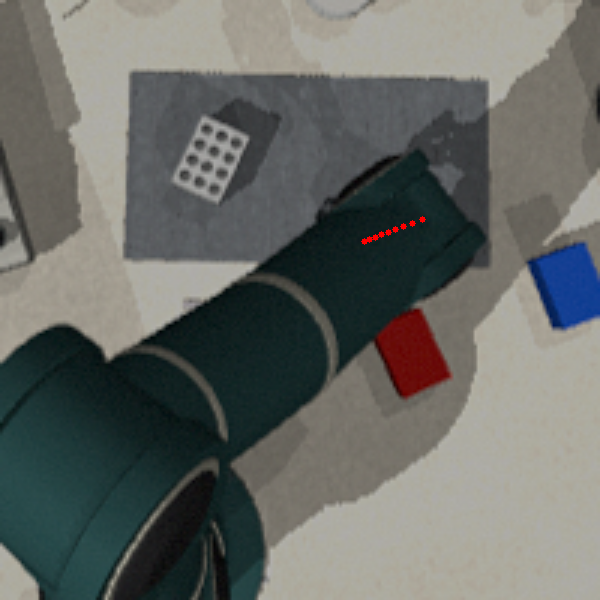

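View pics/s17.png

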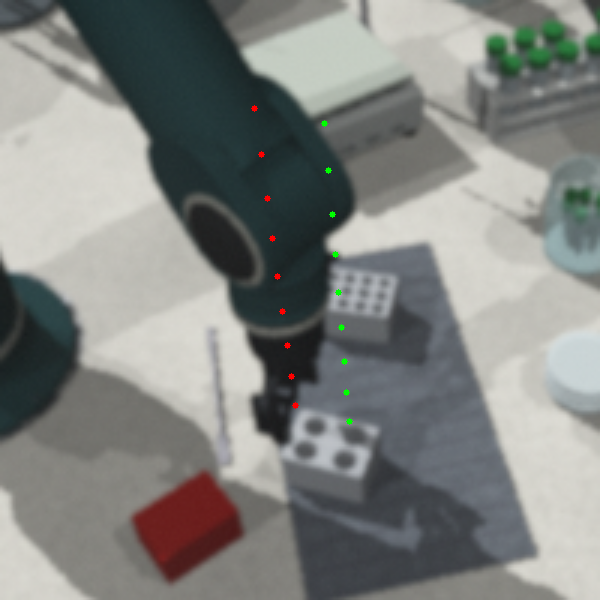

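Emit:
move_arm --plan '[{"translation":[0.03,0.002,0.001],"turn":0,"jaw":-0.8},{"translation":[0.06,0.002,0.001],"turn":0,"jaw":-0.8},{"translation":[0.078,0.002,0.001],"turn":0,"jaw":-0.8},{"translation":[0.078,0.002,0.001],"turn":0,"jaw":-0.45},{"translation":[0.078,0.002,0.001],"turn":0,"jaw":-0.4},{"translation":[0.078,0.002,0.001],"turn":0,"jaw":-0.4},{"translation":[0.06,0.002,0.001],"turn":0,"jaw":-0.4},{"translation":[0.03,0.002,0.001],"turn":0,"jaw":-0.4}]' --grip_force 60

```text
clock: 16.25
ee_pos: [0.3748, -0.2423, 0.0754]
ee_rot: [0.412, 1.533, -0.412]
force: [1.4, -1.5, -6.1]
grip_width: 0.0631
```

Run:
```python
from h import *
T=get_calibration('top')
y=np.radians(17.5);c=np.array([.509,.311]);ax=np.array([np.cos(y),np.sin(y)])
shift((*(c-ax*.2),.25),107.5); print(env.state()['torque'].round(3))
snap('wrist','w18',None,1)
# plate fit from top
im=cv2.imread('pics/top0.png')
uv=np.array([[398,400],[0,0]])
```

```text
t 16.25 tcp [ 0.3748 -0.2423  0.0754] jawyaw 59.91 w 0.0631 F [ 1.4 -1.5 -6.1]
shift [-0.1744  0.3983 -0.2964] turn -47.59
[ 0.085  0.13  -0.007]
```

View pics/w18.png

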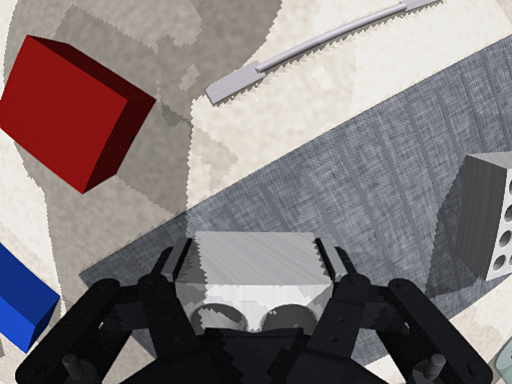

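Run:
```python
from h import *
T=get_calibration('top');S=get_calibration('side')
t=cv2.imread('pics/top0.png'); c=t[135:235,105:205]; cv2.imwrite('pics/c4.png',cv2.resize(c,None,fx=6,fy=6,interpolation=cv2.INTER_CUBIC))
t=cv2.imread('pics/side0.png'); c=t[110:210,160:280]; cv2.imwrite('pics/c5.png',cv2.resize(c,None,fx=6,fy=6,interpolation=cv2.INTER_CUBIC))
```

```text
(no output)
```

View pics/c4.png

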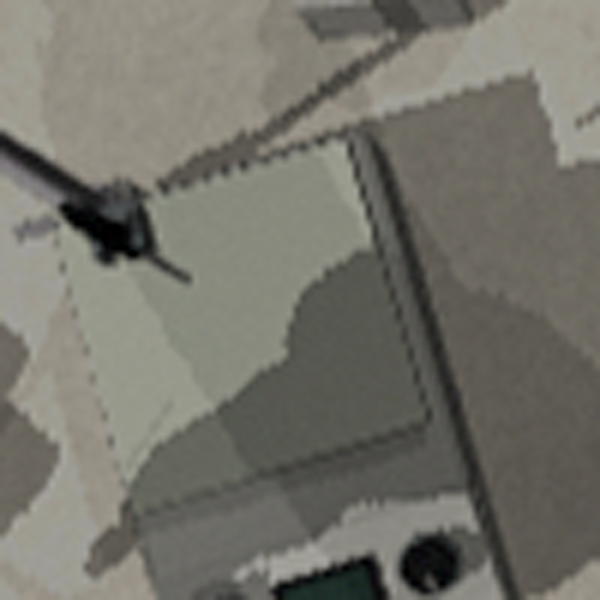

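View pics/c5.png

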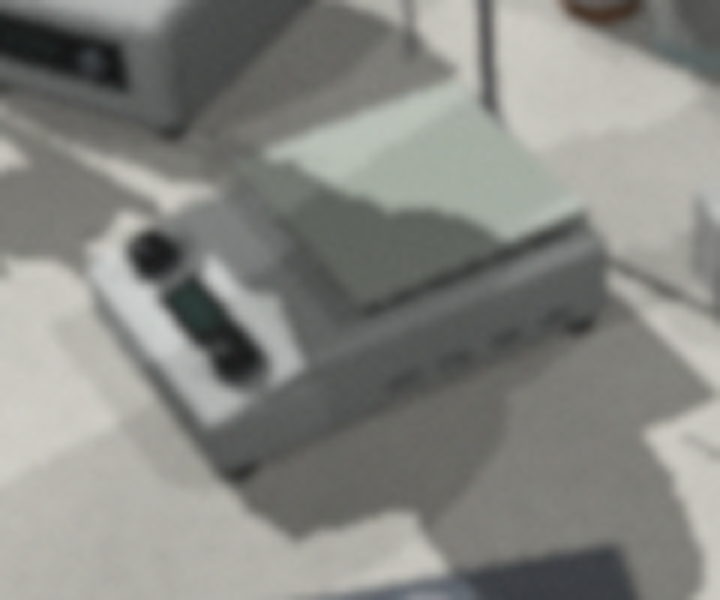

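```bash
cat >> h.py <<'E'
def sqfit(obs,x0,L=.18,W=.18,z=.11):
    def res(p,only=None):
        b=box((p[0],p[1],z),p[2],L,W,0)[4:]; return np.concatenate([(proj(c,b)-uv).ravel() for c,uv in obs])
    r=least_squares(res,x0,loss='soft_l1'); print('sqfit',r.x[:2].round(4),np.degrees(r.x[2]).round(2),'res',res(r.x).round(1)); return r.x
E
python3 - <<'E'
from h import *
T=get_calibration('top');S=get_calibration('side')
# order (-,-) front right,(+,-) back right,(+,+) back left,(-,+) front left
ut=np.array([[428,419],[350,139],[55,215],[130,506]])/6+[105,135]-.4
us=np.array([[370,308],[582,212],[455,82],[243,168]])/6+[160,110]-.4
x0=[.509,.311,.3]
sqfit([(T,ut)],x0);sqfit([(S,us)],x0);p=sqfit([(T,ut),(S,us)],x0)
ax=np.array([np.cos(p[2]),np.sin(p[2])]); ay=np.array([-ax[1],ax[0]])
pt=np.array([*(p[:2]+.01*ax),.21]); print(pt, (proj(T,pt)-[105,135])*6,(proj(T,[*(p[:2]+.01*ax),.325])-[105,135])*6, (proj(T,[*(p[:2]+.107*ax+.07*ay),.45])-[105,135])*6)
E
```

```text
sqfit [0.5139 0.315 ] 17.66 res [-0.2  0.2  0.  -0.8  0.4  0.3 -0.2  0.1]
sqfit [0.5107 0.3107] 20.29 res [-0.5 -0.1  2.3 -0.4  0.3  0.1 -1.   0.2]
sqfit [0.5127 0.3142] 18.31 res [ 0.2  0.2 -0.1 -0.7  0.3  1.   0.4  0.6 -1.3 -0.9  2.3 -0.4  1.6 -0.3
 -0.2 -1. ]
[0.52223537 0.31729323 0.21      ] [[187.82559881 273.30835944]] [[123.446349  234.9365056]] [[-162.30503518   29.50032739]]
```

Run:
```python
from h import *
shift((.3226,.2534,.2),107.8); print(env.state()['q'].round(2))
```

```text
t 16.3 tcp [ 0.376  -0.2432  0.0785] jawyaw 59.86 w 0.0632 F [ 4.7 -4.9 -1.1]
shift [-0.122   0.4028 -0.2952] turn -47.94
[-0.09  0.46  0.71  2.19 -0.5   0.65  2.02]
```

Emit:
move_arm --plan '[{"translation":[-0.04,0.02,-0.01],"turn":0,"jaw":-0.4},{"translation":[-0.08,0.06,-0.04],"turn":-6,"jaw":-0.4},{"translation":[-0.12,0.1,-0.07],"turn":-13,"jaw":-0.4},{"translation":[-0.12,0.145,-0.105],"turn":-20,"jaw":-0.4},{"translation":[-0.12,0.19,-0.14],"turn":-27,"jaw":-0.4},{"translation":[-0.12,0.235,-0.175],"turn":-34,"jaw":-0.4},{"translation":[-0.12,0.28,-0.205],"turn":-41,"jaw":-0.4},{"translation":[-0.12,0.32,-0.235],"turn":-48,"jaw":-0.4}]'

```text
clock: 17.3
ee_pos: [0.3317, 0.1542, 0.195]
ee_rot: [-0.248, 1.556, 0.25]
force: [1.8, -0.7, -6.6]
grip_width: 0.0631
```

Run:
```python
from h import *
shift((.3226,.2534,.2),107.8); print(env.state()['q'].round(2))
```

```text
t 17.3 tcp [0.3317 0.1542 0.195 ] jawyaw 108.18 w 0.0631 F [ 1.8 -0.7 -6.6]
shift [-0.0048  0.0971  0.0223] turn 0.38
[-1.01  0.    0.5   2.28 -0.    0.86  1.38]
```

Emit:
move_arm --plan '[{"translation":[0.0,0.03,0],"turn":0,"jaw":-0.4},{"translation":[0.01,0.06,0.0],"turn":0,"jaw":-0.4},{"translation":[0.03,0.085,0.01],"turn":0,"jaw":-0.4},{"translation":[0.042,0.096,0.02],"turn":0,"jaw":-0.4},{"translation":[0.042,0.097,0.022],"turn":0,"jaw":-0.4},{"translation":[0.042,0.097,0.022],"turn":0,"jaw":-0.4}]'

```text
clock: 18.05
ee_pos: [0.3235, 0.2507, 0.1531]
ee_rot: [-0.245, 1.557, 0.245]
force: [-0.4, 0.8, -5.6]
grip_width: 0.0628
```

Run:
```python
from h import *
shift((.4416,.2916,.135),107.8); print(env.state()['q'].round(2))
snap('top','t19',(90,240,110,260),4)
snap('side','s19',(150,300,60,210),4)
```

```text
t 18.05 tcp [0.3235 0.2507 0.1531] jawyaw 107.88 w 0.0628 F [-0.4  0.8 -5.6]
shift [0.0181 0.0026 0.1249] turn 0.08
[-1.1   0.17  0.4   2.22 -0.1   0.76  1.25]
```

View pics/t19.png

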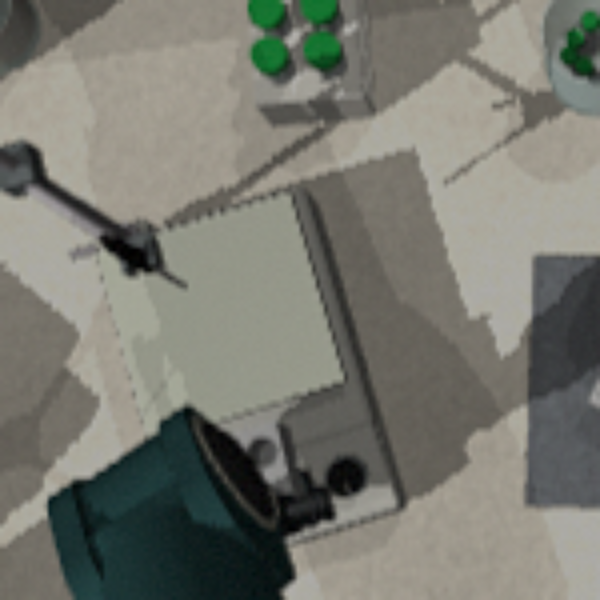

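View pics/s19.png

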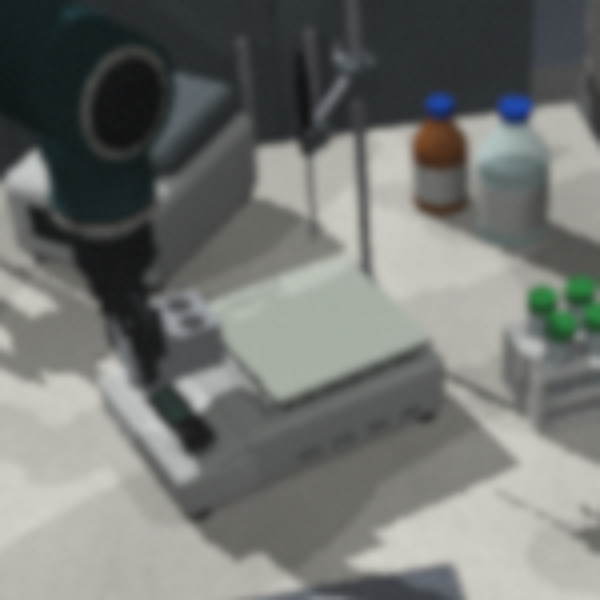

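Run:
```python
from h import *
im=cv2.imread('pics/s19.png'); S=get_calibration('side'); T=get_calibration('top'); e=env.state()['ee_pos']
it=cv2.imread('pics/t19.png')
y=np.radians(17.8); ax=np.array([np.cos(y),np.sin(y),0]); ay=np.array([-ax[1],ax[0],0])
for o,col in((0,(0,0,255)),(.05,(0,255,0)),(.07,(255,0,255))):
    for h in np.arange(.1,.41,.05):
        for lat in (0,-.04):
            u=(proj(S,e+ax*o+ay*lat+[0,0,h])[0]-[150,60])*4; cv2.circle(im,tuple(int(v) for v in u),2 if lat else 4,col,-1)
        u=(proj(T,e+ax*o+[0,0,h])[0]-[90,110])*4; cv2.circle(it,tuple(int(v) for v in u),3,col,-1)
cv2.imwrite('pics/s19b.png',im); cv2.imwrite('pics/t19b.png',it)
```

```text
(no output)
```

View pics/s19b.png

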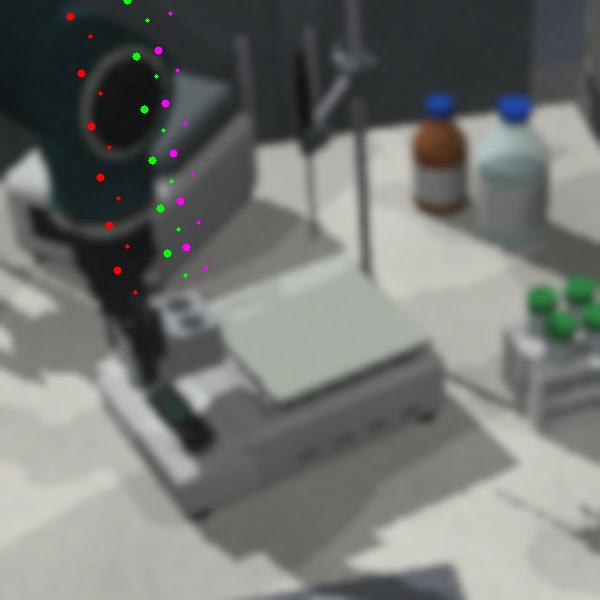

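View pics/t19b.png

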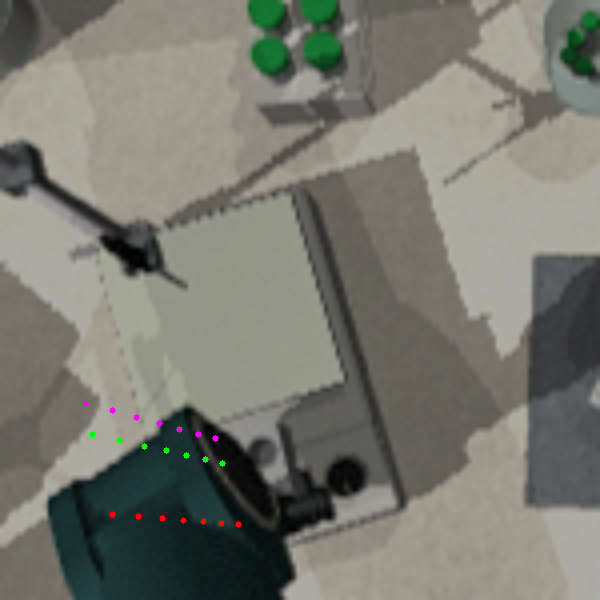

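Run:
```python
from h import *
shift((.4273,.287,.138),107.8)
```

```text
t 18.15 tcp [0.3235 0.2508 0.1533] jawyaw 107.87 w 0.063 F [-0.2  0.8 -7.1]
shift [0.0154 0.0026 0.1099] turn 0.07
```

Emit:
move_arm --plan '[{"translation":[0,0.002,0.03],"turn":0,"jaw":-0.4},{"translation":[0,0.003,0.065],"turn":0,"jaw":-0.4},{"translation":[0,0.003,0.095],"turn":0,"jaw":-0.4},{"translation":[0,0.003,0.11],"turn":0,"jaw":-0.4},{"translation":[0.01,0.003,0.11],"turn":0,"jaw":-0.4},{"translation":[0.016,0.003,0.11],"turn":0,"jaw":-0.4},{"translation":[0.016,0.003,0.11],"turn":0,"jaw":-0.4}]'

```text
clock: 19.02
ee_pos: [0.4263, 0.2875, 0.1363]
ee_rot: [-0.246, 1.558, 0.245]
force: [0.2, 0.3, -7.1]
grip_width: 0.0631
```

Run:
```python
from h import *
shift((.4273,.287,.138),107.8); print(env.state()['torque'].round(2))
snap('side','s20',(150,300,60,210),4)
snap('top','t20',(90,240,110,260),4)
shift((.4273,.287,.138),107.8)
```

```text
t 19.025 tcp [0.4263 0.2875 0.1363] jawyaw 107.92 w 0.0631 F [ 0.2  0.3 -7.1]
shift [-0.0017 -0.0008  0.0008] turn 0.12
[-0.08  0.19  0.  ]
t 19.125 tcp [0.4269 0.2879 0.137 ] jawyaw 107.92 w 0.0631 F [-0.  -0.4 -6.5]
shift [-0.001  -0.0009  0.0001] turn 0.12
```

View pics/s20.png

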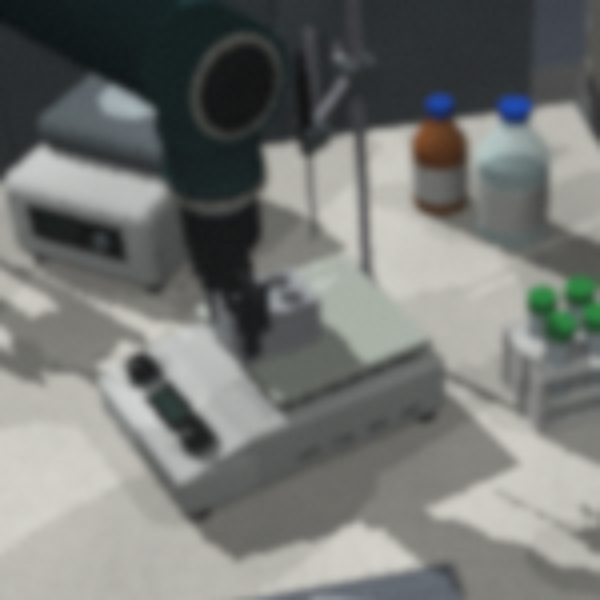

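View pics/t20.png

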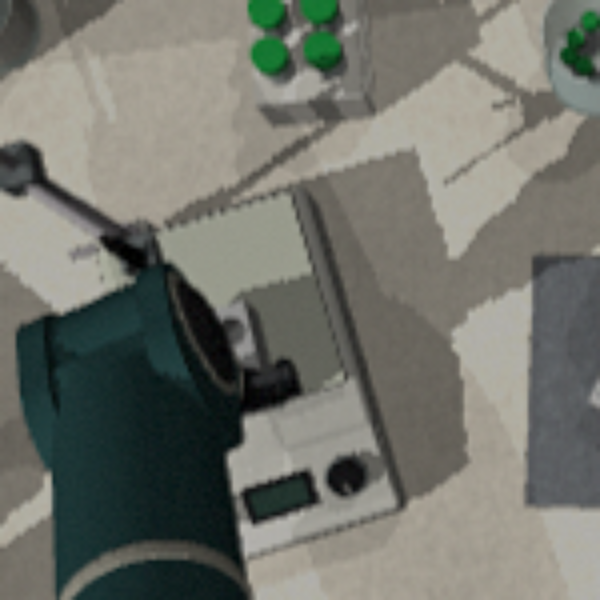

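Emit:
move_arm --plan '[{"translation":[0.0015,0,0],"turn":0,"jaw":-0.4},{"translation":[0.003,0,0],"turn":0,"jaw":-0.4}]'

```text
clock: 19.38
ee_pos: [0.4272, 0.288, 0.1339]
ee_rot: [-0.245, 1.557, 0.245]
force: [-0.8, -0.3, -6.6]
grip_width: 0.0632
```

Emit:
move_arm --plan '[{"translation":[0.001,0,0],"turn":0,"jaw":-0.4},{"translation":[0.002,0,0],"turn":0,"jaw":-0.4}]'

```text
clock: 19.62
ee_pos: [0.4272, 0.2879, 0.1319]
ee_rot: [-0.245, 1.557, 0.245]
force: [-4.0, -2.2, 1.5]
grip_width: 0.0631
```

Emit:
move_arm --plan '[{"translation":[0,0,0],"turn":0,"jaw":-0.49},{"translation":[0,0,0],"turn":0,"jaw":-0.53},{"translation":[0,0,0],"turn":0,"jaw":-0.7},{"translation":[0,0,0],"turn":0,"jaw":-0.7},{"translation":[-0.03,0,-0.002],"turn":0,"jaw":-0.7},{"translation":[-0.055,0,-0.02],"turn":0,"jaw":-0.7},{"translation":[-0.06,0,-0.05],"turn":0,"jaw":-0.7}]'

```text
clock: 20.5
ee_pos: [0.3802, 0.2728, 0.1932]
ee_rot: [-0.244, 1.555, 0.246]
force: [-0.2, -0.4, -0.2]
grip_width: 0.0726
```

Run:
```python
from h import *
import pickle
shift((.4273,.287,.138),107.8)
pickle.dump(get_calibration('wrist'),open('w21.pkl','wb'))
snap('wrist','w21',None,1.5)
snap('top','t21',(90,240,110,260),4)
```

```text
t 20.5 tcp [0.3802 0.2728 0.1932] jawyaw 107.87 w 0.0726 F [-0.2 -0.4 -0.2]
shift [ 0.0553 -0.001   0.0491] turn 0.07
```

View pics/w21.png

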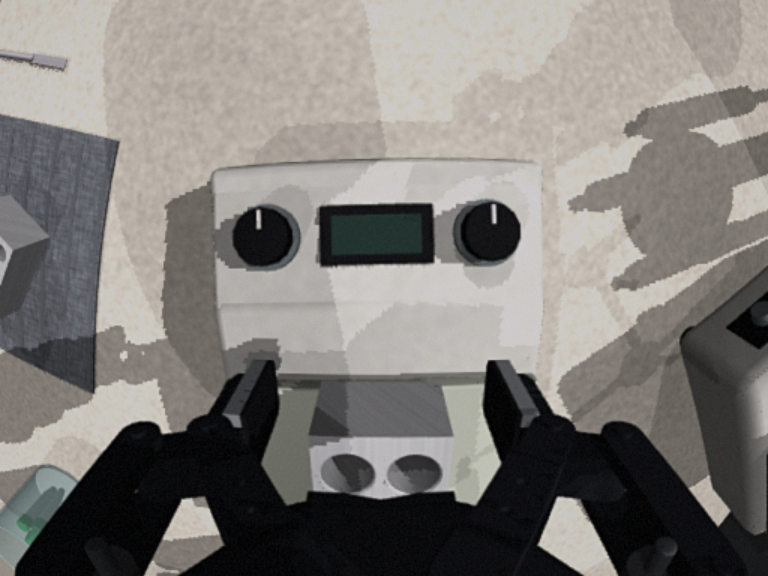

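View pics/t21.png

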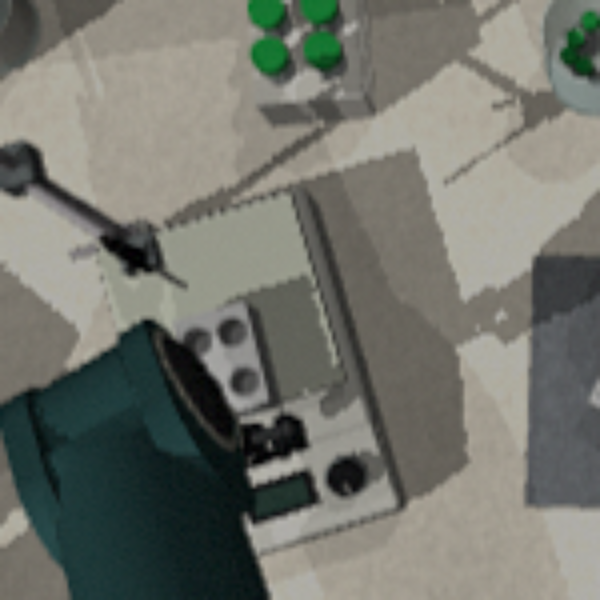

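Run:
```python
from h import *; import pickle
c=pickle.load(open('w21.pkl','rb'))
p=np.array([.513,.3145]);y=np.radians(17.8);ax=np.array([np.cos(y),np.sin(y)]);ay=np.array([-ax[1],ax[0]])
def loc(uv,z):
    W=unproj(c,np.array(uv)/1.5,z,True)[:,:2]-p; return np.c_[W@ax,W@ay].round(4)
print('block near top',loc([[310,436],[452,436]],.16)); print('near bottom',loc([[320,381],[445,381]],.11))
print('knobs',loc([[263,236],[490,231]],.1)); print('housing sides',loc([[218,300],[541,300]],.085)); print('front corners',loc([[212,170],[540,163]],.05))
print('plate front edge', loc([[290,380],[470,380]],.11))
im=cv2.imread('pics/w21.png'); cv2.imwrite('pics/w21c.png',cv2.resize(im[340:520,200:560],None,fx=2.2,fy=2.2))
```

```text
block near top [[-0.0965 -0.0286]
 [-0.0965  0.0342]]
near bottom [[-0.0965 -0.03  ]
 [-0.0965  0.0375]]
knobs [[-0.1739 -0.0575]
 [-0.1765  0.0583]]
housing sides [[-0.1339 -0.092 ]
 [-0.134   0.0961]]
front corners [[-0.2076 -0.1029]
 [-0.2119  0.1018]]
plate front edge [[-0.0967 -0.0466]
 [-0.0968  0.0513]]
```

View pics/w21c.png

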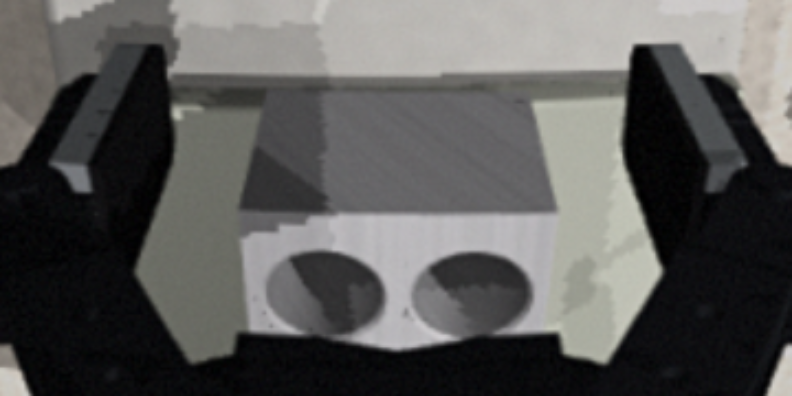

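```bash
cat >> h.py <<'E'
PC=np.array([.512,.3165]);PY=np.radians(18.9)
def setp(x,y,yaw):
    global PC,PY; PC=np.array([x,y]);PY=np.radians(yaw)
def w(x,y,z):
    a=np.array([np.cos(PY),np.sin(PY)]); return (*(PC+x*a+y*np.array([-a[1],a[0]])),z)
E
python3 - <<'E'
from h import *
shift(w(-.13,-.05,.27),18.9); print(env.state()['q'].round(2))
E
```

```text
t 20.6 tcp [0.378  0.2722 0.1925] jawyaw 107.96 w 0.0728 F [0.3 0.1 0.1]
shift [-0.0775 -0.0512  0.012 ] turn 89.06
[-1.07  0.21  0.42  2.07 -0.11  0.88  1.31]
```

Emit:
move_arm --plan '[{"translation":[-0.03,-0.005,0],"turn":5,"jaw":-0.7},{"translation":[-0.05,-0.015,0.002],"turn":15,"jaw":-0.7},{"translation":[-0.07,-0.025,0.004],"turn":25,"jaw":-0.7},{"translation":[-0.077,-0.03,0.006],"turn":35,"jaw":-0.7},{"translation":[-0.077,-0.035,0.008],"turn":45,"jaw":-0.7},{"translation":[-0.077,-0.04,0.01],"turn":55,"jaw":-0.7},{"translation":[-0.077,-0.045,0.01],"turn":65,"jaw":-0.7},{"translation":[-0.077,-0.05,0.012],"turn":75,"jaw":-0.7}]'

```text
clock: 21.6
ee_pos: [0.4069, 0.2285, 0.2689]
ee_rot: [0.781, 1.426, -0.781]
force: [0.3, 0.9, 0.6]
grip_width: 0.0727
```

Emit:
move_arm --plan '[{"translation":[0,0,0],"turn":9,"jaw":-0.4},{"translation":[0,0,0],"turn":14,"jaw":-0.4},{"translation":[0,0,0],"turn":14,"jaw":-0.4}]'

```text
clock: 21.98
ee_pos: [0.4068, 0.2287, 0.2689]
ee_rot: [0.962, 1.347, -0.962]
force: [0.5, -0.2, 0.2]
grip_width: 0.0596
```

Run:
```python
from h import *
import pickle
shift(w(-.13,-.05,.27),18.9); print(env.state()['q'].round(2))
pickle.dump(get_calibration('wrist'),open('w22.pkl','wb'))
snap('wrist','w22',None,1.5)
```

```text
t 21.975 tcp [0.4068 0.2287 0.2689] jawyaw 18.94 w 0.0596 F [ 0.5 -0.2  0.2]
shift [-0.0011 -0.002   0.001 ] turn 0.04
[-1.15  0.12  0.62  1.98 -0.08  1.06 -0.16]
```

View pics/w22.png

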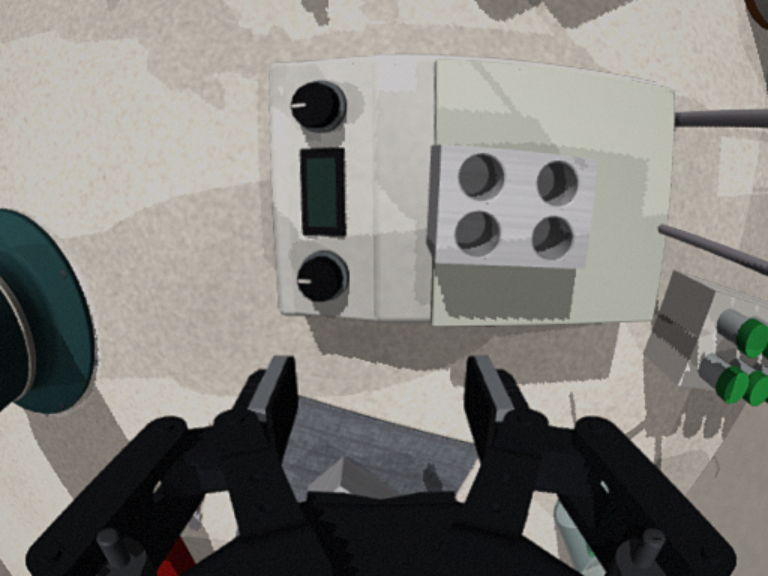

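Run:
```python
from h import *
im=cv2.imread('pics/w22.png'); cv2.imwrite('pics/w22c.png',cv2.resize(im[40:340,410:700],None,fx=2,fy=2,interpolation=cv2.INTER_CUBIC))
```

```text
(no output)
```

View pics/w22c.png

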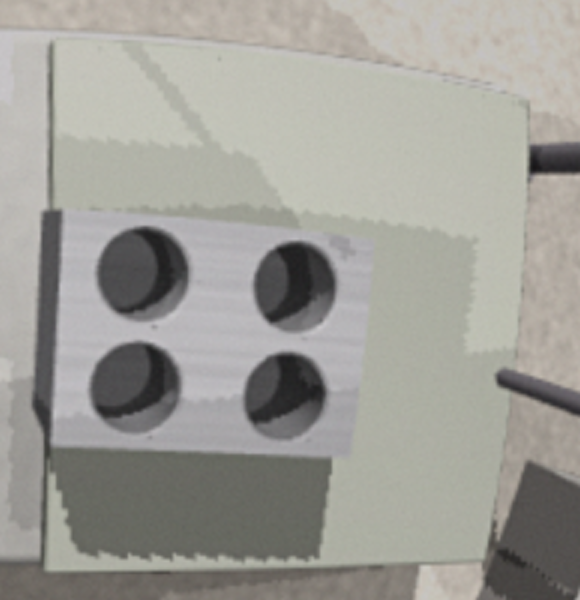

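```bash
cat >> h.py <<'E'
def pb(c,pl,bl,x0p=(.512,.3165,.33)):
    "pl,bl: image corner lists order FR,BR,BL,FL"
    r=least_squares(lambda p:(proj(c,box((p[0],p[1],.11),p[2],.18,.18,0),True)[4:]-pl).ravel(),x0p)
    print('plate',r.x[:2].round(4),np.degrees(r.x[2]).round(2),r.fun.round(1))
    q=least_squares(lambda p:(proj(c,box((p[0],p[1],.135),p[2]),True)[4:]-bl).ravel(),x0p)
    print('block',q.x[:2].round(4),np.degrees(q.x[2]).round(2),q.fun.round(1))
    a=r.x[2]; R=np.array([[np.cos(a),np.sin(a)],[-np.sin(a),np.cos(a)]])
    print('block in plate', (R@(q.x[:2]-r.x[:2])).round(4), np.degrees(q.x[2]-r.x[2]).round(2)); return r.x,q.x
E
python3 - <<'E'
from h import *; import pickle
c=pickle.load(open('w22.pkl','rb'))
f=lambda a:(np.array(a,float)/2+[410,40])/1.5
pb(c,f([[44,570],[490,561],[527,101],[53,41]]),f([[51,446],[352,457],[374,240],[61,210]]))
E
```

```text
plate [0.51   0.3171] 19.32 [ 0.4  1.7 -1.1  0.5  1.1 -1.1 -0.2 -1.2]
block [0.4633 0.3002] 17.53 [ 0.1  0.2 -0.6  0.  -0.2 -0.4  0.6  0.1]
block in plate [-0.0497 -0.0005] -1.79
```

```bash
sed -i 's/^PC=.*/PC=np.array([.510,.317]);PY=np.radians(19.1)/' h.py
python3 - <<'E'
from h import *
shift(w(-.165,-.001,.20),19.1);shift(w(-.165,-.001,.131),19.1)
E
```

```text
t 22.025 tcp [0.4067 0.2287 0.2689] jawyaw 19.03 w 0.06 F [ 0.4 -0.1 -0.8]
shift [ 0.0688 -0.0386 -0.0486] turn -0.07
t 22.025 tcp [0.4067 0.2287 0.2689] jawyaw 19.03 w 0.06 F [ 0.4 -0.1 -0.8]
shift [ 0.1378 -0.0386 -0.0486] turn -0.07
```

Emit:
move_arm --plan '[{"translation":[0,-0.025,-0.03],"turn":0,"jaw":-0.4},{"translation":[0.02,-0.039,-0.049],"turn":0,"jaw":-0.4},{"translation":[0.06,-0.039,-0.049],"turn":0,"jaw":-0.4},{"translation":[0.1,-0.039,-0.049],"turn":0,"jaw":-0.4},{"translation":[0.125,-0.039,-0.049],"turn":0,"jaw":-0.4},{"translation":[0.137,-0.039,-0.049],"turn":0,"jaw":-0.4},{"translation":[0.137,-0.039,-0.049],"turn":0,"jaw":-0.4}]'

```text
clock: 22.9
ee_pos: [0.3538, 0.2622, 0.1317]
ee_rot: [0.962, 1.348, -0.963]
force: [0.1, -0.6, 0.0]
grip_width: 0.0597
```

Run:
```python
from h import *
shift(w(-.165,-.001,.131),19.1)
snap('wrist','w23',None,1.5)
snap('side','s23',(180,280,110,210),6)
```

```text
t 22.9 tcp [0.3538 0.2622 0.1317] jawyaw 18.94 w 0.0597 F [ 0.1 -0.6  0. ]
shift [0.0007 0.0005 0.0003] turn -0.16
```

View pics/w23.png

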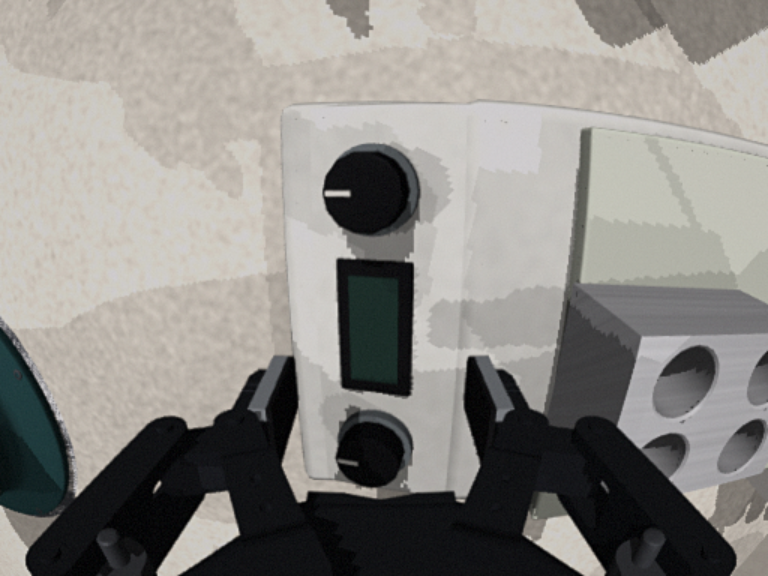

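View pics/s23.png

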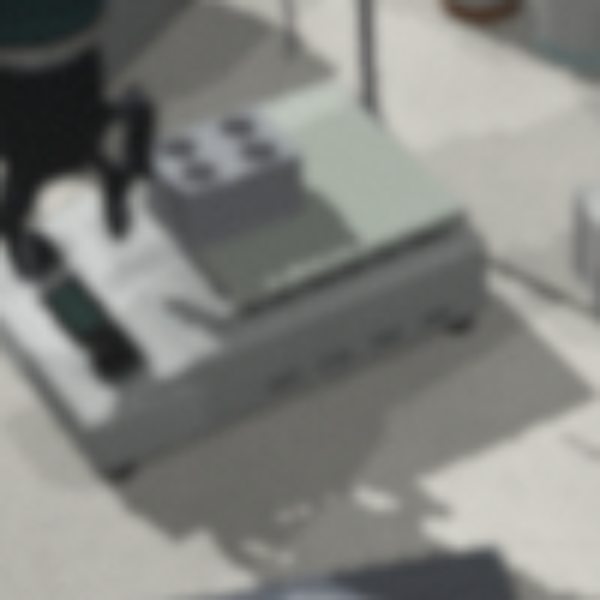

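Emit:
move_arm --plan '[{"translation":[0,0.01,0],"turn":0,"jaw":-0.4},{"translation":[0,0.018,0],"turn":0,"jaw":-0.4},{"translation":[0,0.024,0],"turn":0,"jaw":-0.4},{"translation":[0,0.03,0],"turn":0,"jaw":-0.4},{"translation":[0,0.036,0],"turn":0,"jaw":-0.4},{"translation":[0,0.042,0],"turn":0,"jaw":-0.4},{"translation":[0,0.048,0],"turn":0,"jaw":-0.4},{"translation":[0,0.052,0],"turn":0,"jaw":-0.4}]'

```text
clock: 24.0
ee_pos: [0.4027, 0.2792, 0.132]
ee_rot: [0.962, 1.349, -0.964]
force: [-10.6, -3.7, 13.0]
grip_width: 0.06
```

Run:
```python
from h import *
shift(w(-.165,-.001,.131),19.1)
import pickle
pickle.dump(get_calibration('wrist'),open('w24.pkl','wb'))
snap('wrist','w24',None,1.5)
snap('top','t24',(105,205,135,235),6)
```

```text
t 24.0 tcp [0.4027 0.2792 0.132 ] jawyaw 18.92 w 0.06 F [-10.6  -3.7  13. ]
shift [ 0.0011 -0.0512  0.0006] turn -0.18
```

View pics/w24.png

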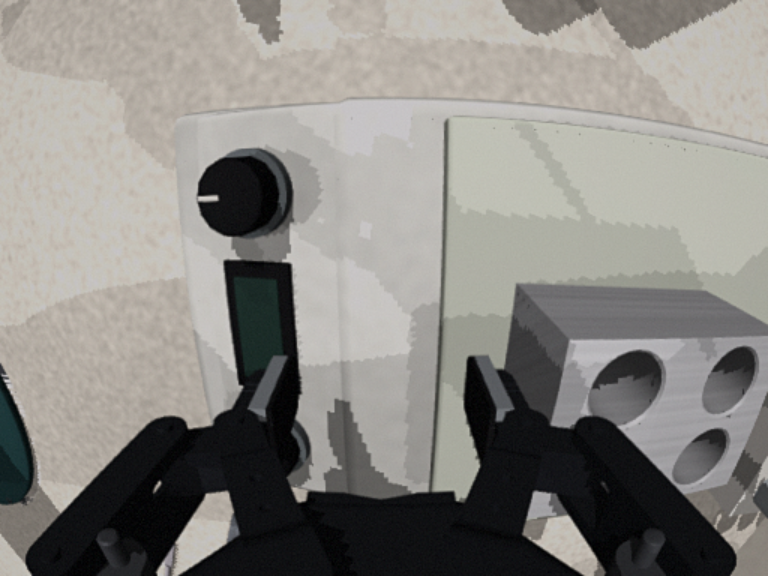

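View pics/t24.png

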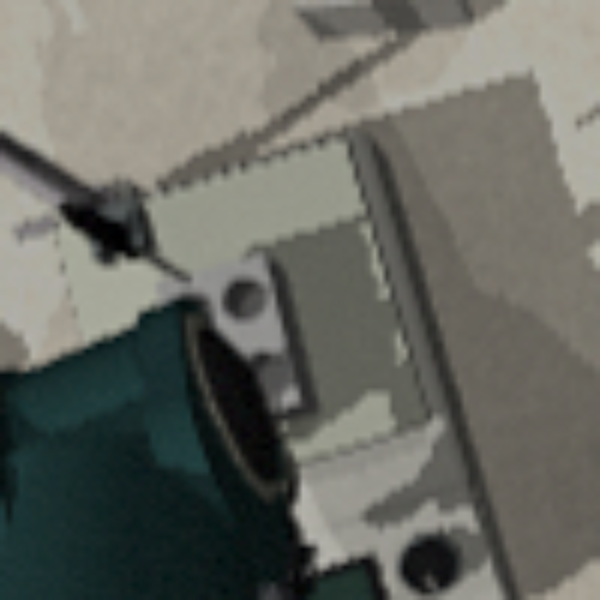

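Run:
```python
from h import *; import pickle
c=pickle.load(open('w24.pkl','rb')); a=np.array([np.cos(PY),np.sin(PY)]); b=np.array([-a[1],a[0]])
def loc(uv,z):
    W=unproj(c,np.array(uv)/1.5,z,True)[:,:2]-PC; return np.c_[W@a,W@b].round(4)
print('NL top',loc([[570,340]],.16),'NL bot',loc([[515,284]],.11),'FL bot',loc([[703,291]],.11),'plate front left',loc([[449,119]],.11),'front edge',loc([[442,320],[433,470]],.11))
e=env.state()['ee_pos'][:2]-PC; print('axis',e@a,e@b)
```

```text
NL top [[-0.0641  0.0326]] NL bot [[-0.0647  0.0324]] FL bot [[0.0246 0.0293]] plate front left [[-0.0903  0.0891]] front edge [[-0.0909  0.0189]
 [-0.0906 -0.0512]]
axis -0.11342736595237615 -0.0006011586166383161
```

Emit:
move_arm --plan '[{"translation":[0,-0.006,0],"turn":0,"jaw":-0.4},{"translation":[-0.012,-0.006,0],"turn":0,"jaw":-0.4},{"translation":[-0.012,0.0,0],"turn":0,"jaw":-0.4},{"translation":[-0.012,0.004,0],"turn":0,"jaw":-0.4},{"translation":[-0.012,0.008,0],"turn":0,"jaw":-0.4},{"translation":[-0.012,0.01,0],"turn":0,"jaw":-0.4}]'

```text
clock: 24.85
ee_pos: [0.4121, 0.2823, 0.1435]
ee_rot: [0.962, 1.348, -0.964]
force: [-8.5, -2.3, 4.6]
grip_width: 0.0597
```

Run:
```python
from h import *
shift(w(-.09,-.001,.143),19.1)
import pickle
pickle.dump(get_calibration('wrist'),open('w25.pkl','wb'))
snap('wrist','w25',None,1.5)
e=env.state()['ee_pos'][:2]-PC; print('axis',e@[np.cos(PY),np.sin(PY)])
```

```text
t 24.85 tcp [0.4121 0.2823 0.1435] jawyaw 18.91 w 0.0597 F [-8.5 -2.3  4.6]
shift [0.0005 0.0138 0.0002] turn -0.19
axis -0.10367638939515356
```

View pics/w25.png

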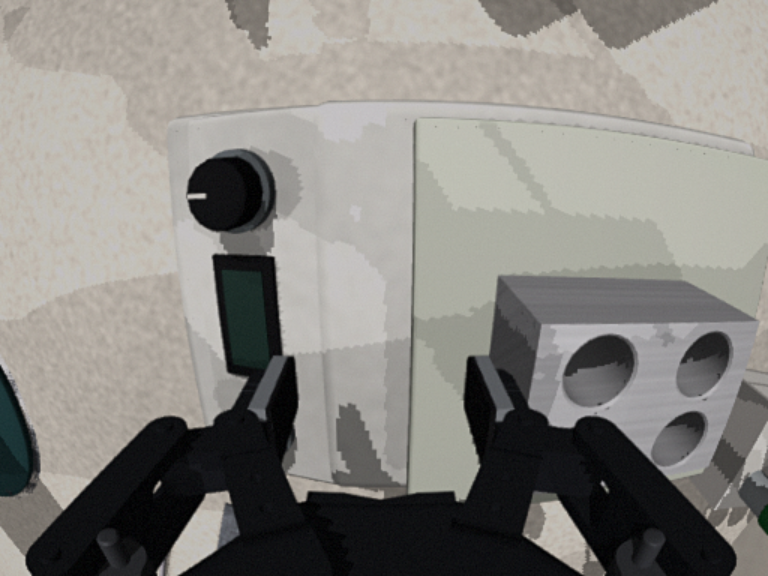

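```bash
cat > m.py <<'E'
from h import *; import pickle,sys
def loc(c,uv,z):
    a=np.array([np.cos(PY),np.sin(PY)]); b=np.array([-a[1],a[0]])
    W=unproj(c,np.array(uv,float),z,True)[:,:2]-PC; return np.c_[W@a,W@b].round(4)
E
python3 - <<'E'
from m import *
c=pickle.load(open('w25.pkl','rb'))
f=lambda a:np.array(a)/1.5
print('top NL,FL',loc(c,f([[541,324],[757,320]]),.16),'bot NL FL',loc(c,f([[499,275],[686,280]]),.11),'front',loc(c,f([[416,120],[408,480]]),.11))
E
```

```text
top NL,FL [[-0.0584  0.0324]
 [ 0.0308  0.0307]] bot NL FL [[-0.0579  0.0322]
 [ 0.0328  0.0305]] front [[-0.0904  0.0891]
 [-0.0905 -0.0675]]
```

Emit:
move_arm --plan '[{"translation":[-0.002,-0.004,0.003],"turn":-0.3,"jaw":-0.4},{"translation":[-0.002,-0.003,0.008],"turn":-0.3,"jaw":-0.4},{"translation":[-0.002,0.002,0.008],"turn":-0.3,"jaw":-0.4},{"translation":[-0.002,0.006,0.008],"turn":-0.3,"jaw":-0.4},{"translation":[-0.002,0.009,0.008],"turn":-0.3,"jaw":-0.4},{"translation":[-0.002,0.011,0.008],"turn":-0.3,"jaw":-0.4},{"translation":[-0.002,0.012,0.008],"turn":-0.3,"jaw":-0.4}]'

```text
clock: 25.78
ee_pos: [0.4262, 0.2787, 0.1457]
ee_rot: [0.958, 1.35, -0.96]
force: [-6.5, -3.5, 7.1]
grip_width: 0.0598
```

Run:
```python
from h import *
shift(w(-.09,-.001,.143),19.1)
import pickle
pickle.dump(get_calibration('wrist'),open('w26.pkl','wb'))
snap('wrist','w26',None,1.5)
e=env.state()['ee_pos'][:2]-PC; print('axis',e@[np.cos(PY),np.sin(PY)])
```

```text
t 25.775 tcp [0.4262 0.2787 0.1457] jawyaw 19.2 w 0.0598 F [-6.5 -3.5  7.1]
shift [ 0.0027  0.0017 -0.0078] turn 0.1
axis -0.09165602319538625
```

View pics/w26.png

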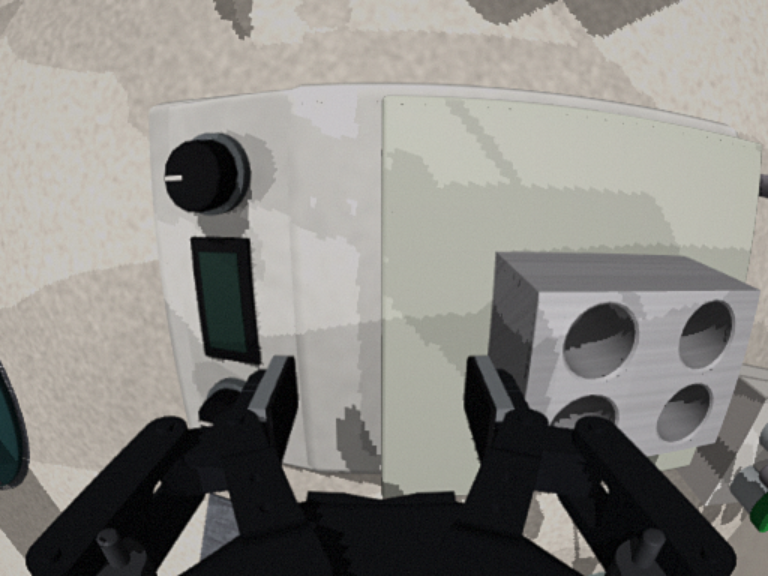

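Run:
```python
from m import *
c=pickle.load(open('w26.pkl','rb'))
f=lambda a:np.array(a)/1.5
print('top NL,FL',loc(c,f([[539,291],[760,290]]),.16),'bot NL FL',loc(c,f([[496,252],[687,257]]),.11),'front',loc(c,f([[384,97],[382,470]]),.11),'BL',loc(c,f([[761,142]]),.11))
```

```text
top NL,FL [[-0.0473  0.0335]
 [ 0.0431  0.0338]] bot NL FL [[-0.0471  0.0329]
 [ 0.045   0.0332]] front [[-0.09    0.0896]
 [-0.0902 -0.0708]] BL [[0.088 0.091]]
```

Emit:
move_arm --plan '[{"translation":[0,-0.004,-0.003],"turn":0,"jaw":-0.4},{"translation":[0,-0.004,-0.009],"turn":0,"jaw":-0.4},{"translation":[0,0.0,-0.009],"turn":0,"jaw":-0.4},{"translation":[0,0.002,-0.009],"turn":0,"jaw":-0.4},{"translation":[0,0.003,-0.009],"turn":0,"jaw":-0.4},{"translation":[0,0.003,-0.009],"turn":0,"jaw":-0.4},{"translation":[0,-0.01,-0.009],"turn":0,"jaw":-0.4},{"translation":[0,-0.04,-0.009],"turn":0,"jaw":-0.4}]'

```text
clock: 26.82
ee_pos: [0.3854, 0.2736, 0.1457]
ee_rot: [0.959, 1.348, -0.959]
force: [-0.0, 0.1, -0.6]
grip_width: 0.06
```

Run:
```python
from h import *
shift(w(-.15,-.05,.27),19.1)
```

```text
t 26.825 tcp [0.3854 0.2736 0.1457] jawyaw 19.16 w 0.06 F [-0.   0.1 -0.6]
shift [-0.1243 -0.0181  0.0498] turn 0.06
```

Emit:
move_arm --plan '[{"translation":[-0.02,-0.018,0.0],"turn":0,"jaw":-0.4},{"translation":[-0.06,-0.018,0.02],"turn":0,"jaw":-0.4},{"translation":[-0.1,-0.018,0.04],"turn":0,"jaw":-0.4},{"translation":[-0.124,-0.018,0.05],"turn":0,"jaw":-0.4},{"translation":[-0.124,-0.018,0.05],"turn":0,"jaw":-0.4},{"translation":[-0.124,-0.018,0.05],"turn":0,"jaw":-0.4}]'

```text
clock: 27.58
ee_pos: [0.3845, 0.221, 0.2692]
ee_rot: [0.958, 1.35, -0.959]
force: [0.1, 0.6, -0.3]
grip_width: 0.0599
```

Run:
```python
from h import *
import pickle
shift(w(-.13,-.05,.27),19.1)
pickle.dump(get_calibration('wrist'),open('w27.pkl','wb'))
snap('wrist','w27',None,1.5)
im=cv2.imread('pics/w27.png'); cv2.imwrite('pics/w27c.png',cv2.resize(im[30:340,430:768],None,fx=2,fy=2,interpolation=cv2.INTER_CUBIC))
snap('top','t27',(90,240,110,260),4)
```

```text
t 27.575 tcp [0.3845 0.221  0.2692] jawyaw 19.22 w 0.0599 F [ 0.1  0.6 -0.3]
shift [-0.0008  0.02    0.0004] turn 0.12
```

View pics/w27c.png

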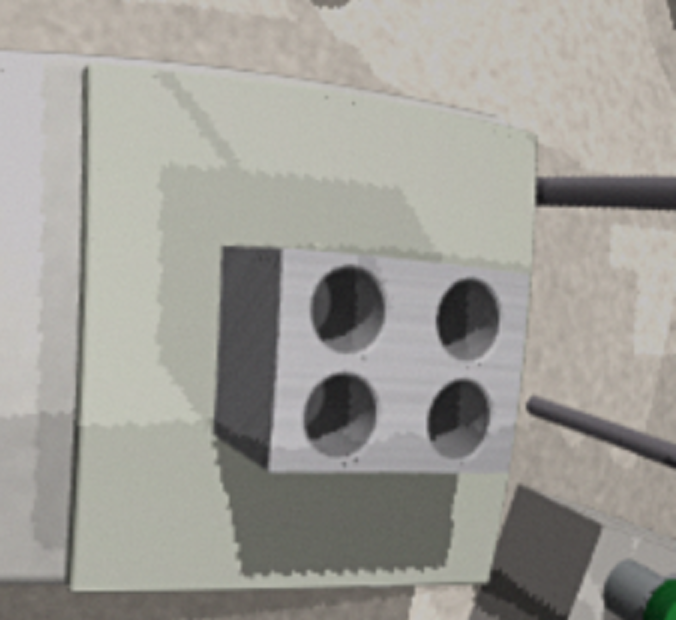

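View pics/t27.png

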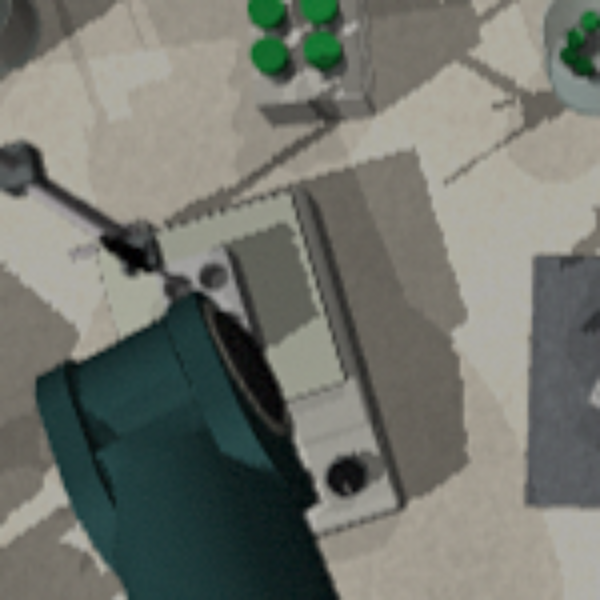

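Run:
```python
from m import *
c=pickle.load(open('w27.pkl','rb'))
f=lambda a:(np.array(a,float)/2+[430,30])/1.5
pb(c,f([[70,589],[488,582],[536,137],[88,67]]),f([[270,470],[512,471],[530,270],[283,248]]))
print('top',loc(c,f([[270,470],[512,471],[530,270],[283,248]]),.16),'bot near NR NL',loc(c,f([[215,432],[222,246]]),.11),'plate',loc(c,f([[70,589],[488,582],[536,137],[88,67]]),.11))
```

```text
plate [0.5098 0.3168] 19.1 [-0.2  1.9  0.1  0.9  0.6 -1.   0.1 -1.6]
block [0.5113 0.3192] 20.56 [ 0.5  0.2 -0.7 -0.6 -0.3  0.5  0.2 -0.1]
block in plate [0.0023 0.0018] 1.46
top [[-0.0427 -0.0313]
 [ 0.0488 -0.0297]
 [ 0.0465  0.0354]
 [-0.044   0.0324]] bot near NR NL [[-0.0424 -0.031 ]
 [-0.044   0.0321]] plate [[-0.0902 -0.0879]
 [ 0.0892 -0.0889]
 [ 0.0888  0.0885]
 [-0.0904  0.0883]]
```

Run:
```python
from h import *
im=capture('side')[:,:,::-1]; cv2.imwrite('pics/s28.png',cv2.resize(im,None,fx=1.5,fy=1.5))
print(env.state()['clock'],env.state()['force'].round(1))
```

```text
27.725 [-0.5 -0.5 -0.1]
```

View pics/s28.png

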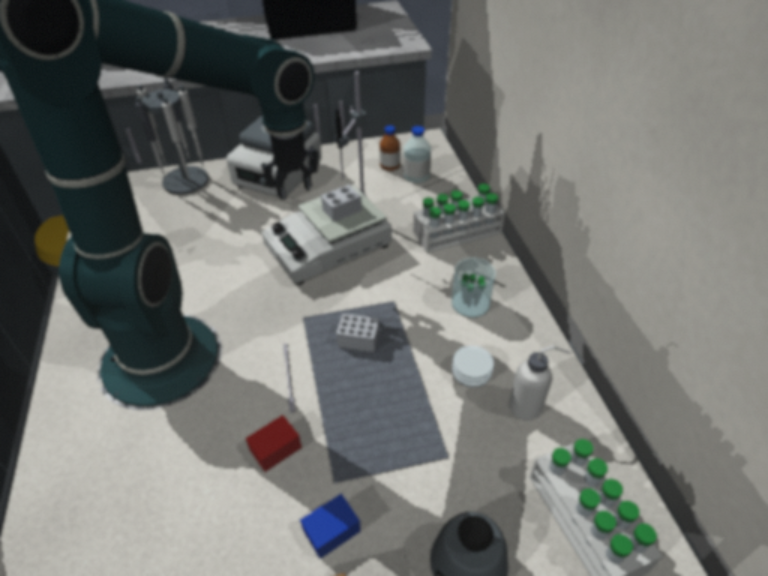

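The side view shows the block sitting flat on the plate, wells up, at (343,203). The spare block (357,330), dishes (473,365), beaker (473,288) and probe (340,125) are where they were, and the gripper touches nothing.

Run:
```python
from station import env
print(env.close_job())
```

```text
the job is handed in; nothing more can be done
None
```

The four-well block is turned over and sits wells up near the middle of the hotplate's ceramic plate. I handed the job in at about 28 s of the 58 s allowed.

- **Turning over:** The interface cannot tilt the tool, so I tipped the block on the mat. I gripped it lightly and swung it up onto its end, regripped, and laid it down wells up.
- **Slip on the first try:** I loosened the grip too far and the block slipped back onto the mat. The most it could have dropped was about 30 mm. I regripped and carried on.
- **Placing:** The wrist would have come too close to the probe handle over the plate's centre. I set the block down gently about 50 mm short and pushed it the rest of the way with the back of one finger.
- **Final position (wrist camera):** The block is about 2 mm in x and 2 mm in y from the plate's centre, and turned about 1.4° from square. It is flat and the gripper is clear, with wrist force near zero. I left this small offset uncorrected.
- **Everything else:** In the last side view the spare block, dishes, beaker, probe and stand look unmoved. I judged that by eye.
- **Disagreement between cameras:** The top and side cameras differed by about 5 mm and 3° on the plate's pose. I used the wrist view, where the plate's front edge and front-left corner fell within 1–2 mm of where they should be.

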